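# Hook a ring cutter out from behind the wire guard

### The job

A steel ring cutter, the larger of the two, has slid to the back of the fixed wire guard at the end of the table. Draw it out through the guard's mouth with the hooked rod, threading it past the two nozzles standing there and never touching the cutter with the gripper while it is behind the guard; then have the rod back on its sloping rest as you found it and the cutter standing flat, rolled edge up, on the floor of the shallow metal tray, beside the tape roll. Leave everything else where it is.

Things in the scene. Friction and masses are not known exactly. Their poses are not given: they have to be found in the camera images.
- guard: Fixed steel wire cage, 260 wide, 165 deep, 150 mm high; mouth faces the robot's left. Origin: on the table, middle of the mouth; +x into the cage, y along the mouth, z up. Inner walls at y = -126 and +126, x = 162 mm. Roof and walls have wires some 45 mm apart. Crossbars close the mouth from z = 100 mm up; below that it is free, apart from two nozzles standing just inside.
- rest: Fixed dark steel rest, base 150 x 64 mm, two thin uprights. Origin: on the table under the rod's grip. At home the rod's origin is 142 mm straight above it, the rod points along +x, sloping down 33 degrees, hook low. Supports 43 mm behind the rod's origin (channel 24 mm wide) and 58 mm ahead (open V; the handle's end bears on it); free between. Rod lifts straight up, goes back straight down.
- hook_rod: Loose hooked rod, 140 g: wooden handle 110 x 16 x 22 mm (x, y, z), then a steel shaft 8 mm thick with a straight square prong-bend at its end. Origin: middle of the handle; +x to the hook, prong points to -z. Handle x = -55 to +55 mm; prong at x = 155 mm, 8 mm thick, end at z = -38 mm; balance about x = 33 mm.
- hook_tip (a point): End of the prong of the rod, x = 155, z = -38 mm in the rod's frame.
- ring: The ring cutter to fetch (the larger one; a smaller one stands at the table's front edge): loose steel ring, outer diameter 67 mm, clear opening at least 45 mm, 28 mm high, 60 g or so, open at top and bottom, wall no more than 10 mm thick, standing flat with its rolled edge up. Origin: centre of its underside, z up. Starts near the back of the cage.
- tray: Fixed shallow metal tray, 235 x 148 x 20 mm (x, y, z), walls and floor 3 mm thick. Origin: centre of its underside; x along its length, z up. One end (+x) holds the tape roll, the other end (-x) is free; a good place for the cutter is x = -62 mm, y = 0.
- tape: Roll of tape, 96 mm in diameter, 25 mm high, lying flat on the tray's floor at its +x end; loose. Origin: centre of its underside. Leave it where it is.
- nozzle_a: Metal piping nozzle, a cone 27 mm wide at its foot and 36 mm high, loose; stands in the cage just behind the mouth, often in the ring cutter's way. Origin: centre of its underside. Leave it where it is.
- nozzle_b: The other metal piping nozzle in the cage, a cone 24 mm wide at its foot and 32 mm high, loose; also just behind the mouth. Origin: centre of its underside. Leave it where it is.

How it is judged (in metres and radians):
On the way, in this order (a step that is already met when the one before it is completed fails the run):
1. the rod's hook is down in or behind the larger ring cutter while the cutter is behind the guard (horizontal distance between hook_tip and ring below 0.048 m and height (world z) of hook_tip below 0.024 m and x of ring in the frame of guard above 0.06 m), for 0.1 s.
2. the larger ring cutter is wholly out in front of the guard's mouth (x of ring in the frame of guard below -0.035 m and height (world z) of ring below 0.02 m), for 0.1 s.
At the end, for the whole second after the job is handed in: The larger cutter rests flat (within 0.1 rad), rolled edge up, on the tray's floor inside its walls; the rod lies in its rest as at the start (origin within 20 mm sideways and 10 mm of its 142 mm distance, hook end low, tilt 0.45 to 0.72 rad); both still (x of ring in the frame of tray between -0.09 and 0.02 m and y of ring in the frame of tray between -0.043 and 0.043 m and z of ring in the frame of tray below 0.007 m and angle between ring's own z axis and vertical below 0.1 rad and linear speed of each of ring, hook_rod below 0.02 m/s and distance between hook_rod and rest between 0.132 and 0.152 m and horizontal distance between hook_rod and rest below 0.02 m and x of hook_tip in the frame of rest above 0.085 m and angle between hook_rod's own z axis and vertical between 0.45 and 0.72 rad); the robot touches nothing.
It fails at once if the gripper or arm touches the larger cutter while it is behind the guard (contact force between any of the fingers, the arm and ring above 0.3 N and x of ring in the frame of guard above -0.03 m).
It fails at once if a nozzle in the cage or the tape roll is moved by more than 25 mm (distance of any of nozzle_a, nozzle_b, tape from where it was at the start of the episode above 0.025 m).
It also fails if it takes over 61 s, if anything falls off the work surface, if the arm or the gripper's body presses on something with over 40 N, if the wrist force passes 120 N, or if a joint passes its speed limit or range.

### The arm

A 6-joint arm with a two-finger parallel gripper is mounted at the origin on a cart in front of the work surface, level with it; the furniture and walls round the work are solid. World frame = base frame: x ahead of the robot, y to its left, z up, the work surface at z = 0. Lengths are in mm, angles in rad, forces in N, time in s.
With the tool pointing down it reaches from about 250 to 725 mm from the base axis. Payload 4 kg.
Tool frame: the origin (TCP) lies midway between the tips of the shut fingers; the grasp point (between the pads) lies r.grip_depth behind it (r.grip_depth is the distance from the TCP to the grasp point, in mm); z points along the fingers, y is the line along which they close (so a half turn about z gives the same grasp; the last joint's range is limited). The gripper opens to 85 mm and grips with 20 to 120 N. Pads are 22 mm wide; open, the fingers measure 114 mm over their backs; the gripper's body (76 mm by 85 mm) begins 54 mm behind the grasp point. The pads swing forward as they close: fully open they stand 13 mm farther back than shut.
Start: joints at [1.312, 0.241, 0.005, 1.335, 0, 1.571], TCP at [127.958, 483.349, 231.306] pointing down, gripper open.
Joint ranges: [-2.72, 2.72], [-1.05, 1.87], [-1.09, 1.28], [-1.99, 2.15], [-1.42, 1.44], [-3.14, 3.14]. Speed limits (rad/s): [2.79, 2.79, 3.14, 3.14, 3.14, 3.14].

### API

Orientations are given as a rotation vector (axis times angle).
In Python, from station import r gives the robot as it stands. The module is installed in compiled form; this text tells all that it offers.
- The arm moves only by the tool send_rows, never from a script. Its argument "commands" is a list of rows, each an object of numbers: "tx", "ty", "tz": the shift along the tool's x, y, z in units of 30 cm (1.0 is 30 cm); "turn": the turn about the tool's z in units of 360 degrees (1.0 is 360 degrees); "claw": the opening, from -1 (shut) to 1 (fully open), so that 0 is half open. A call has exactly 8 rows; each row is the pose to reach, as a shift and turn from the pose commanded when the call began, along the tool's axes at that moment, turning the shorter way round; what a row does not reach only later rows make up. A row lasts 1/12 s, in which the tool goes at most 41.7 mm and 7.16 degrees, less where a joint would pass 70% of its speed; a pose out of reach is approached as far as the arm can. A call with a number of a shift or a turn outside -1 to 1 is refused whole. A call with a gripper value outside its range is refused whole. The fingers move at their own pace and stop on an object; the grip force is fixed at half the most. Time passes only in rows, so rows that repeat a pose let the fingers close, or fill a call up. It gives the time, the measured TCP pose, the force, the opening and the grip force at its end, in the units of the state.
- r.state(): the state, without advancing time (a new reading comes with each control period).
- r.grab_frame(name): name is "scene" or "top"; returns a dict with "img" (384x512x3 uint8, blue, green, red), "K" (3x3 intrinsics, pixels), "distortion" ([k1, k2, p1, p2, k3] as OpenCV has them; the pictures are not rectified), "origin" and "attitude" of the camera in the world. Camera axes: x right, y up, looking along -z (the intrinsics and any distortion apply to the point x, -y, -z); pixel columns grow to the right and rows downward; lengths in mm; the calibration is good to about 2 mm. A picture is of the moment at which its call begins. There is no depth.
- r.sign_off(): hands the job in; it is judged then, once.
Trained networks look in the newest picture that a camera, given by its name, has taken for a name from the list of things; names that differ only in an ending like _2 or _b are one class to them, and where a whole thing is asked for, a point or a joint stands for the part that bears it (a point fixed in the world has none). Each returns a list of dicts, best first, with "confidence" (0 to 1); they miss things now and then, are a little off and sometimes report something else, mostly with a low value. They report only what shows in the picture. A call takes as long as a camera call.
- r.search_frame(label, camera): "rect" ([left, top, right, bottom] in pixels, round what is visible of it).
- r.place_of(label, camera): "uv" ([column, row] in pixels: a listed point, or the origin of a listed thing).
The state is a dict: "time_s": time; "joint_positions": joint angles; "joint_vel": joint speeds; "joint_torque": joint torques, N m; "tool_pos": TCP position; "orientation": TCP orientation; "force": force on the tool from outside, world axes, zero at the start; "ft_torque": the same for the moment, N m; "finger_gap": opening from 0.0 (shut) to 1.0 (fully open); "grip_force": force on a finger pad.
Only numpy, scipy, OpenCV 4.12 (cv2) and the standard library are available. Lean on these libraries where they do the work, as an engineer would, in place of code of your own. Each camera call takes 0.05 s, during which the arm holds its last target. There are 200 camera calls.

## Working session

There is one attempt and no reset: what is moved stays moved. The work goes in short steps, Python scripts to look and compute and a tool call to move; the robot and the scene stay as the last step left them, time stands still between calls to the robot, and variables do not carry over. Pictures are saved under pics/ and viewed, at most 12 in all, crops included, and the job is handed in when it is done.

Besides the shell and the picture viewer there is one more tool, called after "Call:" by a JSON object that holds its "name" and its "arguments", one argument or row to a line. send_rows: Moves the arm, as the interface text tells. Its arguments: {"type":"object","properties":{"commands":{"type":"array"}},"required":["commands"]}

```bash
mkdir -p pics; cat > h.py <<'E'
import numpy as np, cv2
from scipy.spatial.transform import Rotation as R
from station import r
def att(f):
    a=np.array(f["attitude"],float)
    if a.shape==(3,3): return a
    return R.from_rotvec(a).as_matrix() if a.size==3 else R.from_quat(a).as_matrix()
D=np.diag([1,-1,-1.])
def ray(f,uv):
    p=cv2.undistortPoints(np.array([[uv]],float),np.array(f["K"],float),np.array(f["distortion"],float))[0,0]
    return np.array(f["origin"],float), att(f)@D@np.array([p[0],p[1],1.])
def at_z(f,uv,z):
    o,d=ray(f,uv); return o+d*(z-o[2])/d[2]
def proj(f,P):
    c=(np.atleast_2d(P)-np.array(f["origin"],float))@att(f)@D
    return cv2.projectPoints(c,np.zeros(3),np.zeros(3),np.array(f["K"],float),np.array(f["distortion"],float))[0][:,0]
E
python3 - <<'E'
from h import *
s=r.state(); print({k:s[k] for k in("tool_pos","orientation","finger_gap","time_s")}, r.grip_depth)
F={}
for c in("scene","top"):
    f=r.grab_frame(c);F[c]=f;cv2.imwrite(f"pics/{c}0.png",cv2.resize(f["img"],(800,600)));print(c,f["origin"],np.shape(f["attitude"]),f["attitude"],f["K"],f["distortion"])
for n in("guard","rest","hook_rod","hook_tip","ring","tray","tape","nozzle_a","nozzle_b"):
    for c in F:
        try:
            for x in r.place_of(n,c)[:3]: print(n,c,np.round(x["uv"],1),round(x["confidence"],2),np.round(at_z(F[c],x["uv"],142 if n=="hook_rod" else 0),0)[:2])
            for x in r.search_frame(n,c)[:2]: print("   rect",np.round(x["rect"]),round(x["confidence"],2))
        except Exception as e: print(n,c,e)
print(r.state()["time_s"])
E
```

```text
{'tool_pos': array([127.77583843, 482.72566949, 230.38922055]), 'orientation': array([-0.40536157, -3.11503141,  0.00334806]), 'finger_gap': 0.9982408265645472, 'time_s': 0.0} 18.700000000000003
scene [  68.32027324 -364.6896826   555.40229524] (3,) [ 0.96900728 -0.32159365 -0.58443522] [[397.66121484   0.         255.68173985]
 [  0.         397.66121484 188.27079428]
 [  0.           0.           1.        ]] [-0.07554825  0.          0.          0.          0.        ]
top [ 314.84125544  232.77050166 1100.09263997] (3,) [ 0.13200825 -0.11735708 -1.54789805] [[429.63945071   0.         252.15247953]
 [  0.         429.63945071 190.01642295]
 [  0.           0.           1.        ]] [-0.0788823  0.         0.         0.         0.       ]
   rect [244. 165. 429. 326.] 0.63
   rect [270. 257. 278. 274.] 0.47
guard top [303.1 167.1] 0.93 [555. 113.]
   rect [296. 101. 387. 233.] 0.59
rest scene [189.9 242.8] 0.89 [347. 246.]
rest scene [218.3 264.3] 0.55 [361. 153.]
   rect [166. 172. 224. 266.] 0.95
   rect [206. 156. 241. 180.] 0.67
rest top [249.8 245.9] 0.9 [347. 248.]
   rect [
[... 775 characters left out ...]
]
   rect [206. 156. 241. 179.] 0.7
tape top [166.3 157.8] 0.76 [573. 473.]
   rect [148. 139. 187. 175.] 0.73
nozzle_a scene [314.3 248.3] 0.66 [549.  73.]
nozzle_a scene [271.8 268.4] 0.64 [439.  80.]
   rect [267. 255. 281. 275.] 0.62
   rect [309. 236. 321. 251.] 0.4
nozzle_a top [248.1 246.1] 0.65 [347. 252.]
nozzle_a top [313.7 210.9] 0.52 [440.  85.]
nozzle_a top [314.2 167.7] 0.41 [554.  84.]
nozzle_b scene [314.3 248.3] 0.66 [549.  73.]
nozzle_b scene [271.8 268.4] 0.64 [439.  80.]
   rect [267. 255. 281. 275.] 0.62
   rect [309. 236. 321. 251.] 0.4
nozzle_b top [248.1 246.1] 0.65 [347. 252.]
nozzle_b top [313.7 210.9] 0.52 [440.  85.]
nozzle_b top [314.2 167.7] 0.41 [554.  84.]
1.9
```

View images.

View pics/scene0.png

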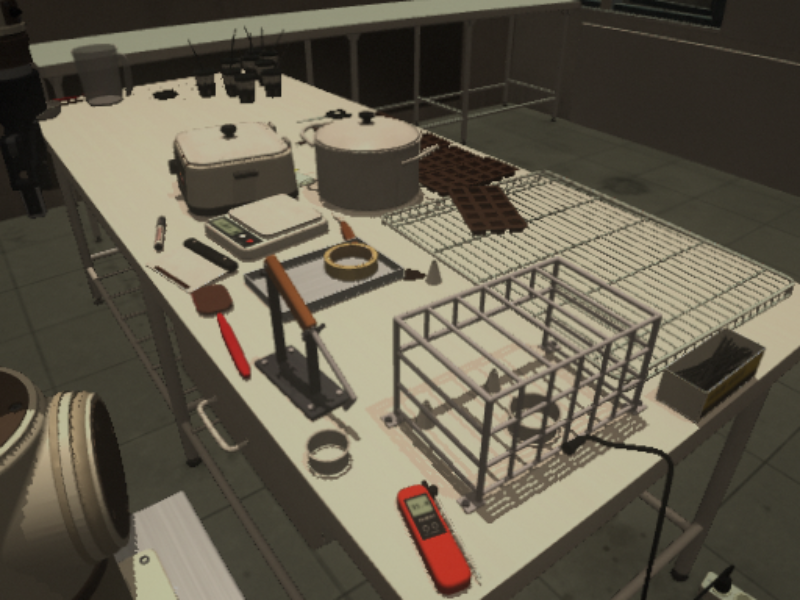

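View pics/top0.png

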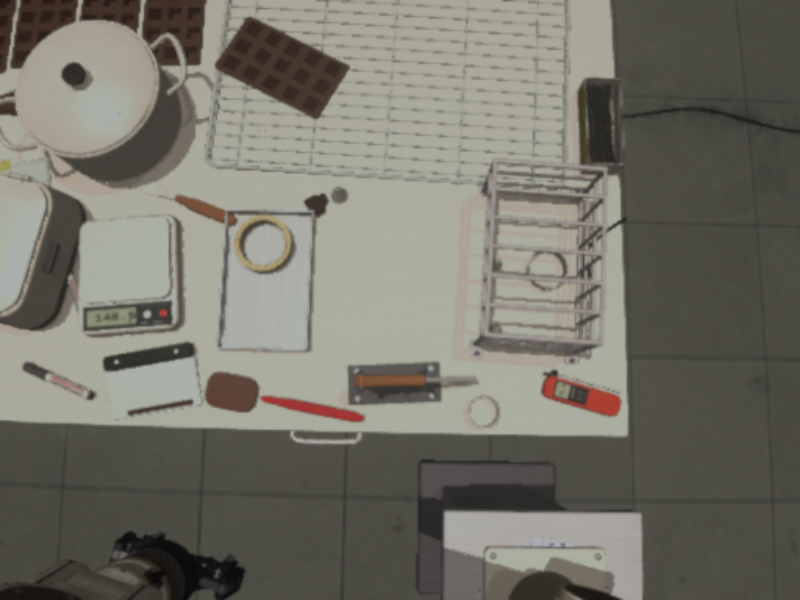

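The scene shows the guard at about (525,390) with the cutter inside at its back. The rod is on its rest at (300,340), pointing toward −y. In the top view the nozzles are at about (490,265) and (490,330), the cutter at (546,270) and the tray at (267,280). I'll overlay my pose guesses to check them.

```bash
cat > ov.py <<'E'
from h import *
def T(o,yaw,P): 
    P=np.atleast_2d(np.array(P,float)); return P@R.from_euler('z',yaw).as_matrix().T+np.array([*o,0])
def rect(x0,x1,y0,y1,z): return [[x0,y0,z],[x1,y0,z],[x1,y1,z],[x0,y1,z],[x0,y0,z]]
def circ(x,y,rad,z): a=np.linspace(0,2*np.pi,40); return np.c_[x+rad*np.cos(a),y+rad*np.sin(a),z+0*a]
def draw(f,box,k,polys):
    x0,y0,x1,y1=box; im=cv2.resize(f["img"][y0:y1,x0:x1],None,fx=k,fy=k,interpolation=cv2.INTER_CUBIC)
    for P,c in polys:
        q=((proj(f,P)-[x0,y0]+.5)*k).round().astype(int); cv2.polylines(im,[q.reshape(-1,1,2)],False,c,1,cv2.LINE_AA)
    return im
E
cat > a.py <<'E'
from ov import *
import sys
f=r.grab_frame("top")
g,gy=(555,113),-np.pi/2
G,B,Rd=(0,255,0),(255,0,0),(0,0,255)
pol=[(T(g,gy,rect(0,165,-130,130,150)),G),(T(g,gy,rect(0,165,-130,130,0)),B),(circ(545,-8,33.5,28),Rd),(circ(549,73,13.5,0),Rd),(circ(439,80,12,0),Rd)]
pol+=[(T((347,247),-np.pi/2,rect(-75,75,-32,32,0)),G)]
pol+=[(T((513,450),0.05,rect(-117,117,-74,74,20)),G),(circ(573,473,48,28),Rd)]
a=draw(f,(285,95,400,240),4,pol);b=draw(f,(215,222,315,272),3,pol);c=draw(f,(130,125,210,235),3,pol)
M=np.zeros((600,800,3),np.uint8);M[:580,:460]=a;M[:150,480:780]=b;M[170:500,480:720]=c
cv2.imwrite("pics/m1.png",M)
E
python3 a.py
```

```text
(no output)
```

View pics/m1.png

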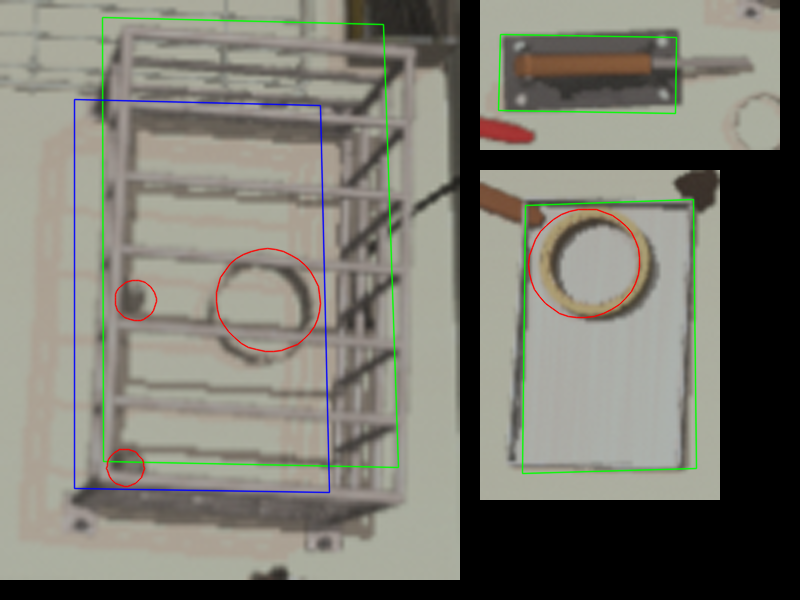

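```bash
cat > b.py <<'E'
from ov import *
from scipy.optimize import least_squares
f=r.grab_frame("top")
def fit(P,px,x0):
    s=least_squares(lambda p:(proj(f,T(p[:2],p[2],P))-px).ravel(),x0); print(np.round(s.x,3),"res px",np.round(s.fun,1)); return s.x
A=lambda l,k,o:np.array(l)/k+np.array(o)-.5
print("guard");fit([[0,128,147],[163,128,147],[163,-128,147],[0,-128,147]],A([(124,29),(410,49),(402,496),(98,486)],4,(285,95)),[555,113,-1.57])
print("rest");fit([[-75,32,6],[75,32,6],[75,-32,6],[-75,-32,6]],A([(23,38),(198,30),(201,104),(27,110)],3,(215,222)),[347,247,-1.57])
print("tray");fit([[117.5,74,20],[117.5,-74,20],[-117.5,-74,20],[-117.5,74,20]],A([(46,32),(213,29),(208,297),(33,293)],3,(130,125)),[513,450,0])
for n,p,z in(("ring",A([262,310],4,(285,95)),28),("tape",A([120,92],3,(130,125)),28),("nA",A([133,298],4,(285,95)),15),("nB",A([125,463],4,(285,95)),15),("handle0",A([38,66],3,(215,222)),172),("handle1",A([172,64],3,(215,222)),115),("shaftend",A([272,64],3,(215,222)),60)): print(n,np.round(at_z(f,p,z),0))
fs=r.grab_frame("scene")
for c,ff in(("top",f),("scene",fs)):
  for n in("ring","hook_tip","hook_rod"): print(c,n,[(np.round(at_z(ff,x["uv"],{"ring":0,"hook_tip":26,"hook_rod":142}[n])[:2]),round(x["confidence"],2)) for x in r.place_of(n,c)[:2]])
  
d=[cv2.resize(fs["img"][160:330,240:430],None,fx=3,fy=3,interpolation=cv2.INTER_CUBIC)]
cv2.imwrite("pics/sg.png",d[0])
E
python3 b.py
```

```text
guard
[546.015 104.535  -1.619] res px [ 0.5  2.1 -1.6  1.9 -1.3 -0.7  2.2 -2.9]
rest
[349.587 242.594  -1.51 ] res px [-0.2 -0.6  0.4 -0.4  0.7  0.3 -0.8  0.7]
tray
[5.1570e+02 4.5368e+02 1.7000e-02] res px [-0.2 -1.3  0.3 -0.4 -0.2  0.3  0.1  1.3]
ring [538.  -4.  28.]
tape [574. 459.  28.]
nA [547.  77.  15.]
nB [440.  82.  15.]
handle0 [346. 294. 172.]
handle1 [352. 196. 115.]
shaftend [355. 114.  60.]
top ring [(array([539.,   2.]), 0.47)]
top hook_tip [(array([357., 148.]), 0.95)]
top hook_rod [(array([357., 246.]), 0.78)]
scene ring [(array([546., -12.]), 0.93)]
scene hook_tip [(array([354., 134.]), 0.73)]
scene hook_rod [(array([348., 243.]), 0.56)]
```

View pics/sg.png

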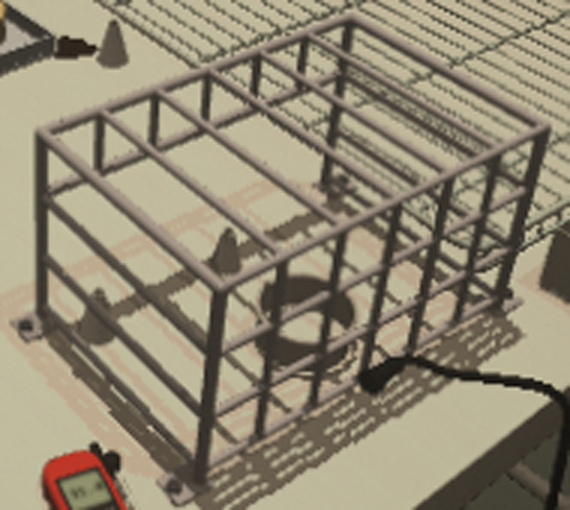

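The crop shows the guard's roof corners at (42,133), (352,20), (548,128) and (222,285). The cutter's rim is near (307,303), and the nozzle feet are at (228,266) and (97,335). I'll fit both views jointly.

```bash
cat > c.py <<'E'
from ov import *
from scipy.optimize import least_squares
f=r.grab_frame("top");fs=r.grab_frame("scene")
A=lambda l,k,o:np.array(l)/k+np.array(o)-.5
P=[[0,128,147],[163,128,147],[163,-128,147],[0,-128,147]]
pt=A([(124,29),(410,49),(402,496),(98,486)],4,(285,95)); ps=A([(352,20),(548,128),(222,285),(42,133),(40,318),(200,478)],3,(240,160))
P2=P+[[0,-128,0],[163,-128,0]]
fun=lambda p:np.r_[(proj(f,T(p[:2],p[2],P))-pt).ravel(),(proj(fs,T(p[:2],p[2],P2))-ps).ravel()]
s=least_squares(fun,[550,108,-1.6],loss="soft_l1");print(np.round(s.x,3),np.round(fun(s.x),1))
g=s.x
def tri(pa,pb,n):
    o,d=ray(f,pa);O,E=ray(fs,pb);d/=np.linalg.norm(d);E/=np.linalg.norm(E)
    t=np.linalg.lstsq(np.c_[d,-E],O-o,rcond=None)[0];a=o+t[0]*d;b=O+t[1]*E;m=(a+b)/2
    print(n,np.round(m),"gap",np.round(np.linalg.norm(a-b),1),"in guard",np.round((m[:2]-g[:2])@np.array([[np.cos(g[2]),-np.sin(g[2])],[np.sin(g[2]),np.cos(g[2])]])))
tri(A([262,310],4,(285,95)),A([307,303],3,(240,160)),"ringrim")
tri(A([133,298],4,(285,95)),A([228,252],3,(240,160)),"nA mid")
tri(A([125,463],4,(285,95)),A([97,315],3,(240,160)),"nB mid")
pr=[max(r.place_of("hook_rod",c),key=lambda x:x["confidence"])["uv"] for c in("top","scene")]; tri(*pr,"rod origin")
pr=[max(r.place_of("hook_tip",c),key=lambda x:x["confidence"])["uv"] for c in("top","scene")]; tri(*pr,"hook tip")
print(r.state()["time_s"])
E
python3 c.py
```

```text
[546.667 102.575  -1.626] [ 1.8  1.9 -0.3  2.2 -0.9 -0.4  2.6 -3.2 -1.3 -0.2 -2.7  0.1 -0.2  0.5
  0.9  0.2  1.6 -1.2  0.1 -0.2]
ringrim [540.  -6.  28.] gap 5.1 in guard [109.  -0.]
nA mid [550.  75.  11.] gap 4.3 in guard [28.  5.]
nB mid [441.  81.   9.] gap 0.2 in guard [  27. -105.]
rod origin [358. 248. 141.] gap 0.3 in guard [-135. -196.]
hook tip [363. 148.   5.] gap 0.3 in guard [ -35. -186.]
2.65
```

```bash
cat > mv.py <<'E'
from h import *
import sys
# usage: mv.py x y z(TCP) [yaw of tool-y line, deg]
def go(x,y,z,yaw=None):
    s=r.state();M=R.from_rotvec(s["orientation"]).as_matrix();p=np.array(s["tool_pos"])
    d=M.T@(np.array([x,y,z])-p)
    cur=np.degrees(np.arctan2(M[1,1],M[0,1])); t=0
    if yaw is not None: t=-((yaw-cur+90)%180-90)
    print("pos",np.round(p,1),"yaw",round(cur,1),"gap",round(s["finger_gap"],3),"F",np.round(s["force"],1),"grip",np.round(s["grip_force"],1),"t",round(s["time_s"],2),"zax",np.round(M[:,2],3))
    print("tx ty tz",np.round(d/300,4),"turn",round(t/360,4),"dist",np.round(np.linalg.norm(d)))
if __name__=="__main__": go(*map(float,sys.argv[1:]))
E
python3 mv.py 349 257.5 220 3.5
```

```text
pos [128.  483.3 231.3] yaw 75.2 gap 0.998 F [ 0.8 -0.1 -0.5] grip 0.0 t 2.65 zax [ 0. -0. -1.]
tx ty tz [-0.9049 -0.5391  0.0377] turn 0.1991 dist 316.0
```

Call:
{"name": "send_rows", "arguments": {
  "commands": [
    {"tx": -0.905, "ty": -0.539, "tz": 0.038, "turn": 0.199, "claw": 1},
    {"tx": -0.905, "ty": -0.539, "tz": 0.038, "turn": 0.199, "claw": 1},
    {"tx": -0.905, "ty": -0.539, "tz": 0.038, "turn": 0.199, "claw": 1},
    {"tx": -0.905, "ty": -0.539, "tz": 0.038, "turn": 0.199, "claw": 1},
    {"tx": -0.905, "ty": -0.539, "tz": 0.038, "turn": 0.199, "claw": 1},
    {"tx": -0.905, "ty": -0.539, "tz": 0.038, "turn": 0.199, "claw": 1},
    {"tx": -0.905, "ty": -0.539, "tz": 0.038, "turn": 0.199, "claw": 1},
    {"tx": -0.905, "ty": -0.539, "tz": 0.038, "turn": 0.199, "claw": 1}
  ]
}}

```text
time_s: 3.32
tool_pos: [351.0, 254.8, 220.0]
orientation: [1.86, 2.53, 0.0]
force: [-0.2, 0.2, 0.3]
finger_gap: 0.997
grip_force: 0.0
```

```bash
python3 mv.py 349 257.5 136 3.5
```

```text
pos [351.  254.8 220. ] yaw 17.4 gap 0.997 F [-0.2  0.2  0.3] grip 0.0 t 3.32 zax [ 0.001 -0.001 -1.   ]
tx ty tz [ 0.0109 -0.004   0.2801] turn 0.0385 dist 84.0
```

Call:
{"name": "send_rows", "arguments": {
  "commands": [
    {"tx": 0.011, "ty": -0.004, "tz": 0.0, "turn": 0.0385, "claw": 1},
    {"tx": 0.011, "ty": -0.004, "tz": 0.0, "turn": 0.0385, "claw": 1},
    {"tx": 0.011, "ty": -0.004, "tz": 0.1, "turn": 0.0385, "claw": 1},
    {"tx": 0.011, "ty": -0.004, "tz": 0.2, "turn": 0.0385, "claw": 1},
    {"tx": 0.011, "ty": -0.004, "tz": 0.28, "turn": 0.0385, "claw": 1},
    {"tx": 0.011, "ty": -0.004, "tz": 0.28, "turn": 0.0385, "claw": 1},
    {"tx": 0.011, "ty": -0.004, "tz": 0.28, "turn": 0.0385, "claw": 1},
    {"tx": 0.011, "ty": -0.004, "tz": 0.28, "turn": 0.0385, "claw": 1}
  ]
}}

```text
time_s: 3.98
tool_pos: [347.6, 260.9, 137.2]
orientation: [2.142, 2.298, 0.003]
force: [0.4, 0.5, 1.3]
finger_gap: 1.0
grip_force: 0.0
```

```bash
python3 mv.py 349 257.5 136 3.5; python3 - <<'E'
from ov import *
f=r.grab_frame("scene");g=r.grab_frame("top")
s=r.state();M=R.from_rotvec(s["orientation"]).as_matrix();p=s["tool_pos"]
L=[(np.array([p+M@[0,-42,-18.7],p+M@[0,42,-18.7]]),(0,255,0)),(np.array([p,p+[0,0,18.7]]),(0,0,255))]
a=draw(f,(140,120,260,280),3.5,L) if 0 else draw(f,(140,120,260,280),3,L);b=draw(g,(210,200,320,270),3,L)
M=np.zeros((500,720,3),np.uint8);M[:a.shape[0],:360]=a;M[:210,380:710]=b;cv2.imwrite("pics/gr.png",M)
E
```

```text
pos [347.6 260.9 137.2] yaw 4.0 gap 1.0 F [0.4 0.5 1.3] grip 0.0 t 3.98 zax [ 0.001  0.001 -1.   ]
tx ty tz [-0.0117  0.0037  0.004 ] turn 0.0014 dist 4.0
```

View pics/gr.png

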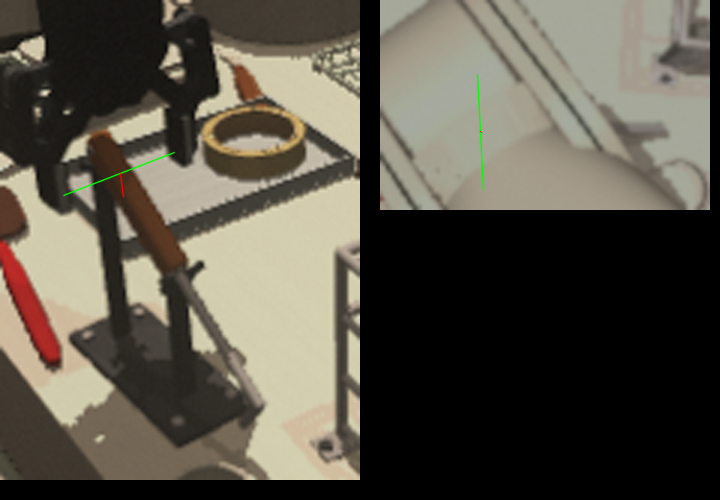

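Both fingers straddle the handle just ahead of the rear post, around (120,173). I'll shift a few mm forward and close.

Call:
{"name": "send_rows", "arguments": {
  "commands": [
    {"tx": -0.02, "ty": 0.004, "tz": 0.004, "turn": 0.001, "claw": 1},
    {"tx": -0.02, "ty": 0.004, "tz": 0.004, "turn": 0.001, "claw": -1},
    {"tx": -0.02, "ty": 0.004, "tz": 0.004, "turn": 0.001, "claw": -1},
    {"tx": -0.02, "ty": 0.004, "tz": 0.004, "turn": 0.001, "claw": -1},
    {"tx": -0.02, "ty": 0.004, "tz": 0.004, "turn": 0.001, "claw": -1},
    {"tx": -0.02, "ty": 0.004, "tz": 0.004, "turn": 0.001, "claw": -1},
    {"tx": -0.02, "ty": 0.004, "tz": 0.004, "turn": 0.001, "claw": -1},
    {"tx": -0.02, "ty": 0.004, "tz": 0.004, "turn": 0.001, "claw": -1}
  ]
}}

```text
time_s: 4.75
tool_pos: [348.6, 254.4, 134.8]
orientation: [2.149, 2.291, 0.0]
force: [0.2, -1.9, 0.8]
finger_gap: 0.174
grip_force: 59.7
```

```bash
python3 mv.py 349 254 190 3.5
```

```text
pos [348.6 254.4 134.8] yaw 3.7 gap 0.174 F [ 0.2 -1.9  0.8] grip 59.7 t 4.75 zax [ 0. -0. -1.]
tx ty tz [-0.0014  0.0012 -0.1839] turn 0.0005 dist 55.0
```

Call:
{"name": "send_rows", "arguments": {
  "commands": [
    {"tx": 0, "ty": 0, "tz": -0.1, "turn": 0, "claw": -1},
    {"tx": 0, "ty": 0, "tz": -0.2, "turn": 0, "claw": -1},
    {"tx": 0, "ty": 0, "tz": -0.3, "turn": 0, "claw": -1},
    {"tx": 0, "ty": 0, "tz": -0.3, "turn": 0, "claw": -1},
    {"tx": 0, "ty": 0, "tz": -0.3, "turn": 0, "claw": -1},
    {"tx": 0, "ty": 0, "tz": -0.3, "turn": 0, "claw": -1},
    {"tx": 0, "ty": 0, "tz": -0.3, "turn": 0, "claw": -1},
    {"tx": 0, "ty": 0, "tz": -0.3, "turn": 0, "claw": -1}
  ]
}}

```text
time_s: 5.42
tool_pos: [347.6, 253.8, 223.1]
orientation: [-2.149, -2.291, 0.005]
force: [-0.0, 0.3, -1.4]
finger_gap: 0.178
grip_force: 59.5
```

```bash
python3 mv.py 500 300 160 -2.8
```

```text
pos [347.6 253.8 223.1] yaw 3.7 gap 0.178 F [-0.   0.3 -1.4] grip 59.5 t 5.42 zax [-0.003 -0.002 -1.   ]
tx ty tz [0.1217 0.5175 0.2086] turn 0.0179 dist 171.0
```

Call:
{"name": "send_rows", "arguments": {
  "commands": [
    {"tx": 0.03, "ty": 0.12, "tz": 0, "turn": 0.018, "claw": -1},
    {"tx": 0.07, "ty": 0.25, "tz": 0, "turn": 0.018, "claw": -1},
    {"tx": 0.12, "ty": 0.38, "tz": 0, "turn": 0.018, "claw": -1},
    {"tx": 0.12, "ty": 0.5, "tz": 0.05, "turn": 0.018, "claw": -1},
    {"tx": 0.12, "ty": 0.517, "tz": 0.15, "turn": 0.018, "claw": -1},
    {"tx": 0.12, "ty": 0.517, "tz": 0.21, "turn": 0.018, "claw": -1},
    {"tx": 0.12, "ty": 0.517, "tz": 0.21, "turn": 0.018, "claw": -1},
    {"tx": 0.12, "ty": 0.517, "tz": 0.21, "turn": 0.018, "claw": -1}
  ]
}}

```text
time_s: 6.08
tool_pos: [499.5, 299.3, 159.3]
orientation: [-2.275, -2.165, 0.009]
force: [0.2, 0.1, -1.7]
finger_gap: 0.175
grip_force: 59.4
```

```bash
cat > tilt.py <<'E'
from ov import *
from scipy.optimize import least_squares
# rod tilt from the hook_tip seen, the grip being known (GX along rod)
def tip(th,GX,s):
    M=R.from_rotvec(s["orientation"]).as_matrix();g=np.array(s["tool_pos"])+M@[0,0,-18.7]
    y=M[:,1]*np.sign(M[0,1]);fw=np.array([y[1],-y[0],0])
    a=155-GX;return g+fw*(a*np.cos(th)-38*np.sin(th))-np.array([0,0,1])*(a*np.sin(th)+38*np.cos(th))
if __name__=="__main__":
  s=r.state()
  for c in("scene","top"):
    f=r.grab_frame(c)
    for x in r.place_of("hook_tip",c)[:1]:
        q=least_squares(lambda p:(proj(f,tip(p[0],-12,s))[0]-x["uv"]),[0.5]);print(c,np.round(x["uv"]),round(x["confidence"],2),"tilt",np.degrees(q.x),"res",np.round(q.fun,1),"tip",np.round(tip(q.x[0],-12,s)))
E
python3 mv.py 500 300 115 -2.8; python3 tilt.py
```

```text
pos [499.5 299.3 159.3] yaw -2.8 gap 0.175 F [ 0.2  0.1 -1.7] grip 59.4 t 6.08 zax [-0.005 -0.003 -1.   ]
tx ty tz [0.003  0.0022 0.1477] turn -0.0001 dist 44.0
scene [262. 218.] 0.75 tilt [36.49802156] res [-1.6 -4.5] tip [494. 188.  48.]
```

Call:
{"name": "send_rows", "arguments": {
  "commands": [
    {"tx": 0, "ty": 0, "tz": 0.08, "turn": 0, "claw": -1},
    {"tx": 0, "ty": 0, "tz": 0.13, "turn": 0, "claw": -1},
    {"tx": 0, "ty": 0, "tz": 0.15, "turn": 0, "claw": -1},
    {"tx": 0, "ty": 0, "tz": 0.17, "turn": 0, "claw": -1},
    {"tx": 0, "ty": 0, "tz": 0.185, "turn": 0, "claw": -1},
    {"tx": 0, "ty": 0, "tz": 0.2, "turn": 0, "claw": -1},
    {"tx": 0, "ty": 0, "tz": 0.215, "turn": 0, "claw": -1},
    {"tx": 0, "ty": 0, "tz": 0.23, "turn": 0, "claw": -1}
  ]
}}

```text
time_s: 6.95
tool_pos: [503.6, 304.1, 96.7]
orientation: [-2.273, -2.166, -0.017]
force: [-1.0, 8.4, 10.1]
finger_gap: 0.176
grip_force: 60.3
```

```bash
python3 mv.py 500 300 60 -2.8; python3 tilt.py
```

```text
pos [503.6 304.1  96.7] yaw -2.8 gap 0.176 F [-1.   8.4 10.1] grip 60.3 t 6.95 zax [ 0.007  0.009 -1.   ]
tx ty tz [-0.0153 -0.012   0.1222] turn 0.0001 dist 37.0
scene [266. 234.] 0.74 tilt [28.78469391] res [-1.2 -2. ] tip [497. 176.   2.]
```

Call:
{"name": "send_rows", "arguments": {
  "commands": [
    {"tx": 0, "ty": 0, "tz": 0.02, "turn": 0, "claw": -1},
    {"tx": 0, "ty": 0, "tz": 0.035, "turn": 0, "claw": -1},
    {"tx": 0, "ty": 0, "tz": 0.05, "turn": 0, "claw": -1},
    {"tx": 0, "ty": 0, "tz": 0.065, "turn": 0, "claw": -1},
    {"tx": 0, "ty": 0, "tz": 0.08, "turn": 0, "claw": -1},
    {"tx": 0, "ty": 0, "tz": 0.095, "turn": 0, "claw": -1},
    {"tx": 0, "ty": 0, "tz": 0.11, "turn": 0, "claw": -1},
    {"tx": 0, "ty": 0, "tz": 0.125, "turn": 0, "claw": -1}
  ]
}}

```text
time_s: 7.82
tool_pos: [503.4, 302.7, 58.0]
orientation: [2.274, 2.167, 0.012]
force: [0.3, 3.5, 4.7]
finger_gap: 0.176
grip_force: 58.5
```

```bash
python3 mv.py 500 300 110 -2.8; python3 tilt.py
```

```text
pos [503.4 302.7  58. ] yaw -2.8 gap 0.176 F [0.3 3.5 4.7] grip 58.5 t 7.82 zax [ 0.006  0.005 -1.   ]
tx ty tz [-0.0086 -0.01   -0.1736] turn 0.0001 dist 52.0
scene [273. 242.] 0.89 tilt [16.31255069] res [-2.2 -1.6] tip [496. 153.  -7.]
```

Call:
{"name": "send_rows", "arguments": {
  "commands": [
    {"tx": 0, "ty": 0, "tz": 0.015, "turn": 0, "claw": -1},
    {"tx": 0, "ty": 0, "tz": 0.03, "turn": 0, "claw": -1},
    {"tx": 0, "ty": 0, "tz": 0.045, "turn": 0, "claw": -1},
    {"tx": 0, "ty": 0, "tz": 0.06, "turn": 0, "claw": -1},
    {"tx": 0, "ty": 0, "tz": 0.075, "turn": 0, "claw": -1},
    {"tx": 0, "ty": 0, "tz": 0.085, "turn": 0, "claw": -1},
    {"tx": 0, "ty": 0, "tz": 0.092, "turn": 0, "claw": -1},
    {"tx": 0, "ty": 0, "tz": 0.092, "turn": 0, "claw": -1}
  ]
}}

```text
time_s: 8.68
tool_pos: [500.1, 299.2, 26.4]
orientation: [2.276, 2.165, -0.005]
force: [-2.0, -0.4, 1.6]
finger_gap: 0.178
grip_force: 58.4
```

```bash
python3 mv.py 560 320 62 -2.8; python3 tilt.py
```

```text
pos [500.1 299.2  26.4] yaw -2.8 gap 0.178 F [-2.  -0.4  1.6] grip 58.4 t 8.68 zax [-0.002 -0.002 -1.   ]
tx ty tz [ 0.079   0.1959 -0.1192] turn -0.0001 dist 73.0
scene [205. 183.] 0.62 tilt [146.94903269] res [-0.3  0.1] tip [508. 460. -14.]
```

Call:
{"name": "send_rows", "arguments": {
  "commands": [
    {"tx": 0, "ty": 0, "tz": -0.06, "turn": 0, "claw": -1},
    {"tx": 0, "ty": 0, "tz": -0.12, "turn": 0, "claw": -1},
    {"tx": 0.04, "ty": 0.1, "tz": -0.12, "turn": 0, "claw": -1},
    {"tx": 0.08, "ty": 0.196, "tz": -0.12, "turn": 0, "claw": -1},
    {"tx": 0.08, "ty": 0.196, "tz": -0.12, "turn": 0, "claw": -1},
    {"tx": 0.08, "ty": 0.196, "tz": -0.12, "turn": 0, "claw": -1},
    {"tx": 0.08, "ty": 0.196, "tz": -0.12, "turn": 0, "claw": -1},
    {"tx": 0.08, "ty": 0.196, "tz": -0.12, "turn": 0, "claw": -1}
  ]
}}

```text
time_s: 9.55
tool_pos: [559.5, 320.8, 63.0]
orientation: [-2.275, -2.166, 0.003]
force: [0.4, 0.6, -1.0]
finger_gap: 0.174
grip_force: 59.0
```

```bash
python3 mv.py 548 230 62 -2.8; python3 - <<'E'
from tilt import *
s=r.state();M=R.from_rotvec(s["orientation"]).as_matrix();g=np.array(s["tool_pos"])+M@[0,0,-18.7]
y=M[:,1];fw=np.array([y[1],-y[0],0])
th=np.radians(2.5)
def rp(x,z): return g+fw*((x+12)*np.cos(th)+z*np.sin(th))+np.array([0,0,1])*(-(x+12)*np.sin(th)+z*np.cos(th))
L=[(np.array([rp(-55,0),rp(155,0),rp(155,-38)]),(0,255,0))]
gd=lambda P:T((547,103),-1.622,P)
L+=[(gd(rect(0,162,-126,126,0)),(255,0,0)),(gd(rect(0,163,-128,128,147)),(255,255,0)),(circ(541,-7,33.5,28),(0,0,255)),(circ(549,75,13.5,0),(0,0,255)),(circ(441,81,12,0),(0,0,255))]
f=r.grab_frame("scene");h=r.grab_frame("top")
a=draw(f,(225,130,430,330),2.5,L);a=cv2.resize(a,(410,400));b=draw(h,(200,95,400,240),1.9,L)
b=draw(h,(205,95,395,240),2,L)
Z=np.zeros((400,795,3),np.uint8);Z[:400,:410]=a;Z[:290,412:792]=b;cv2.imwrite("pics/p5.png",Z)
E
```

```text
pos [559.5 320.8  63. ] yaw -2.8 gap 0.174 F [ 0.4  0.6 -1. ] grip 59.0 t 9.55 zax [-0.002 -0.001 -1.   ]
tx ty tz [-0.3043 -0.0235  0.0035] turn -0.0 dist 92.0
```

View pics/p5.png

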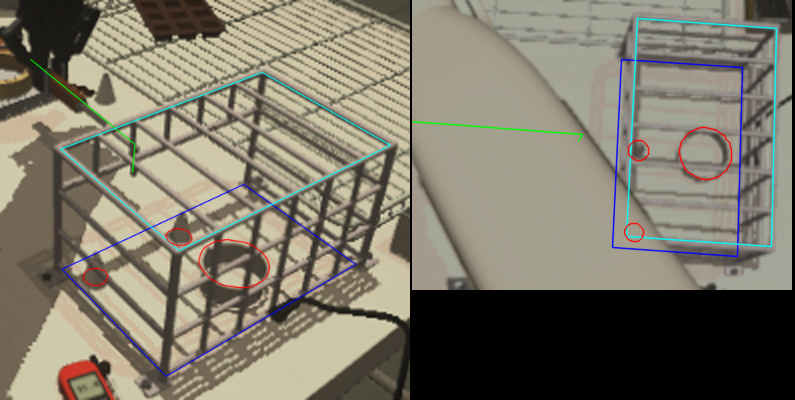

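The guard overlay fits well in the scene view. The cutter is near (233,265), and the rod's handle runs (50,75)–(95,108), close to the green model. I'll query the net for the tip.

```bash
python3 - <<'E'
from tilt import *
s=r.state();f=r.grab_frame("scene")
for n in("hook_tip","hook_rod","ring","nozzle_a"):
    print(n,[(np.round(x["uv"],1),round(x["confidence"],2)) for x in r.place_of(n,"scene")[:4]],[(np.round(x["rect"]),round(x["confidence"],2)) for x in r.search_frame(n,"scene")[:2]])
for t in(-10,-5,0,5,10): print(t,np.round(proj(f,tip(np.radians(t),-12,s))[0],1))
k=6;a=cv2.resize(f["img"][160:235,225:325],None,fx=k,fy=k,interpolation=cv2.INTER_CUBIC);a=cv2.convertScaleAbs(a,alpha=1.4,beta=20);cv2.imwrite("pics/p6.png",a)
E
```

```text
hook_tip [(array([290.5, 219.4]), 0.55)] [(array([238., 167., 293., 216.]), 0.89)]
hook_rod [(array([253.2, 169.7]), 0.71)] [(array([250., 165., 297., 219.]), 0.85), (array([309., 237., 318., 253.]), 0.22)]
ring [(array([339.4, 272.4]), 0.67)] [(array([328., 250., 361., 285.]), 0.93)]
nozzle_a [(array([272.2, 269.1]), 0.58), (array([312.4, 247. ]), 0.44), (array([206.2, 182.2]), 0.36)] [(array([310., 237., 316., 251.]), 0.55), (array([270., 254., 276., 276.]), 0.5)]
-10 [292.9 202.5]
-5 [292.2 207.8]
0 [291.1 212.8]
5 [289.7 217.2]
10 [288. 221.]
```

View pics/p6.png

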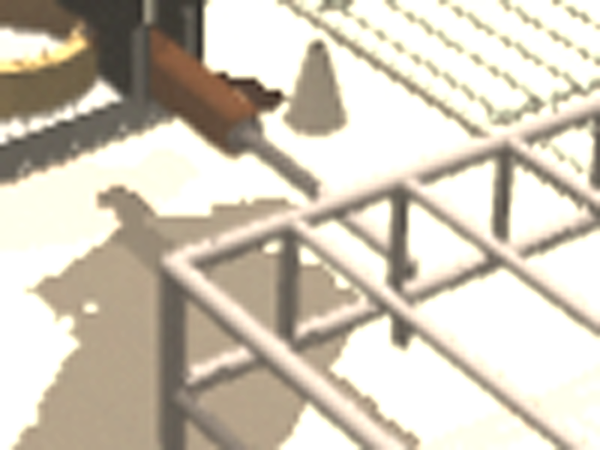

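The prong end is at (400,345) in the crop and the bend at (403,270), which gives a tilt of about 4° and a tip about 32 mm up. I'll enter beside nozzle A.

```bash
python3 mv.py 595 300 69 -2.8|tail -1;python3 mv.py 595 178 69 -2.8|tail -1;python3 mv.py 549 161 69 -2.8|tail -1
```

```text
tx ty tz [-0.0654  0.1171 -0.0176] turn -0.0001 dist 41.0
tx ty tz [-0.4716  0.1371 -0.0177] turn -0.0001 dist 147.0
tx ty tz [-0.5358 -0.0132 -0.0177] turn -0.0001 dist 161.0
```

Call:
{"name": "send_rows", "arguments": {
  "commands": [
    {"tx": -0.04, "ty": 0.1, "tz": -0.02, "turn": 0, "claw": -1},
    {"tx": -0.12, "ty": 0.12, "tz": -0.02, "turn": 0, "claw": -1},
    {"tx": -0.21, "ty": 0.125, "tz": -0.02, "turn": 0, "claw": -1},
    {"tx": -0.3, "ty": 0.13, "tz": -0.02, "turn": 0, "claw": -1},
    {"tx": -0.39, "ty": 0.135, "tz": -0.02, "turn": 0, "claw": -1},
    {"tx": -0.472, "ty": 0.137, "tz": -0.02, "turn": 0, "claw": -1},
    {"tx": -0.472, "ty": 0.137, "tz": -0.02, "turn": 0, "claw": -1},
    {"tx": -0.472, "ty": 0.137, "tz": -0.02, "turn": 0, "claw": -1}
  ]
}}

```text
time_s: 10.77
tool_pos: [595.1, 176.4, 69.8]
orientation: [-2.278, -2.163, -0.0]
force: [-0.0, 0.2, -0.8]
finger_gap: 0.172
grip_force: 59.2
```

```bash
python3 mv.py 549 161 69 -2.8
```

```text
pos [595.1 176.4  69.8] yaw -3.0 gap 0.172 F [-0.   0.2 -0.8] grip 59.2 t 10.77 zax [-0.  0. -1.]
tx ty tz [-0.0593 -0.1508  0.0026] turn -0.0005 dist 49.0
```

Move over the cutter, then look before lowering.

Call:
{"name": "send_rows", "arguments": {
  "commands": [
    {"tx": -0.01, "ty": -0.04, "tz": 0, "turn": 0, "claw": -1},
    {"tx": -0.02, "ty": -0.08, "tz": 0, "turn": 0, "claw": -1},
    {"tx": -0.04, "ty": -0.12, "tz": 0, "turn": 0, "claw": -1},
    {"tx": -0.06, "ty": -0.15, "tz": 0, "turn": 0, "claw": -1},
    {"tx": -0.06, "ty": -0.15, "tz": 0, "turn": 0, "claw": -1},
    {"tx": -0.06, "ty": -0.15, "tz": 0, "turn": 0, "claw": -1},
    {"tx": -0.06, "ty": -0.15, "tz": 0, "turn": 0, "claw": -1},
    {"tx": -0.06, "ty": -0.15, "tz": 0, "turn": 0, "claw": -1}
  ]
}}

```text
time_s: 11.43
tool_pos: [550.1, 163.0, 69.8]
orientation: [2.274, 2.167, 0.002]
force: [0.4, 0.0, -2.0]
finger_gap: 0.173
grip_force: 59.2
```

```bash
python3 mv.py 549 161 45 -2.8; cat > look.py <<'E'
from tilt import *
import sys
s=r.state();M=R.from_rotvec(s["orientation"]).as_matrix();g=np.array(s["tool_pos"])+M@[0,0,-18.7]
th=np.radians(4.);t=tip(th,-12,s);print("tip",np.round(t))
f=r.grab_frame("scene")
for n in("hook_tip","ring"): print(n,[(np.round(x["uv"],1),round(x["confidence"],2)) for x in r.place_of(n,"scene")[:3]],[(np.round(x["rect"]),round(x["confidence"],2)) for x in r.search_frame(n,"scene")[:1]])
print("tip px",proj(f,t))
x0,y0=map(int,sys.argv[2:4]);k=6
if sys.argv[1]!="-": cv2.imwrite(sys.argv[1],cv2.convertScaleAbs(cv2.resize(f["img"][y0:y0+95,x0:x0+130],None,fx=k,fy=k,interpolation=cv2.INTER_CUBIC),alpha=1.4,beta=15))
E
python3 look.py pics/p7.png 270 200
```

```text
pos [550.1 163.   69.8] yaw -2.8 gap 0.173 F [ 0.4  0.  -2. ] grip 59.2 t 11.43 zax [ 0.001  0.001 -1.   ]
tx ty tz [-0.0068 -0.0036  0.0827] turn 0.0 dist 25.0
tip [542.  -1.  39.]
hook_tip [(array([339.2, 254.6]), 0.97)] [(array([292., 196., 342., 255.]), 0.71)]
ring [(array([342.8, 270.9]), 0.78)] []
tip px [[339.96185203 254.53985578]]
```

View pics/p7.png

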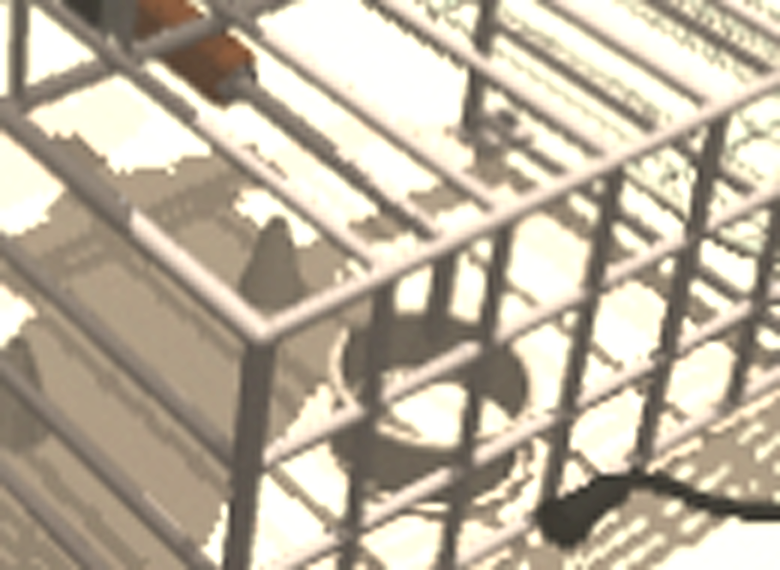

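The predicted tip and the network's tip agree at (339,254.6). The prong hangs at about (437,330) in the crop, over the cutter's rim, which is centred at about (433,378).

```bash
python3 - <<'E'
from h import *
f=r.grab_frame("scene")
print(at_z(f,[342.2,263],28),at_z(f,[342.8,270.9],0),at_z(f,[339.2,254.6],39))
E
python3 mv.py 552 155 41 -2.8
```

```text
[537.87796971 -12.43965709  28.        ] [547.03858261 -10.10704564   0.        ] [ 5.40806088e+02 -4.46876044e-02  3.90000000e+01]
pos [549.3 162.2  69.5] yaw -2.8 gap 0.176 F [ 0.3  0.1 -1.1] grip 59.2 t 11.73 zax [-0.  0. -1.]
tx ty tz [-0.0235  0.0102  0.095 ] turn -0.0001 dist 30.0
```

Call:
{"name": "send_rows", "arguments": {
  "commands": [
    {"tx": -0.01, "ty": 0.002, "tz": 0, "turn": 0, "claw": -1},
    {"tx": -0.02, "ty": 0.003, "tz": 0, "turn": 0, "claw": -1},
    {"tx": -0.02, "ty": 0.003, "tz": 0.03, "turn": 0, "claw": -1},
    {"tx": -0.02, "ty": 0.003, "tz": 0.06, "turn": 0, "claw": -1},
    {"tx": -0.02, "ty": 0.003, "tz": 0.085, "turn": 0, "claw": -1},
    {"tx": -0.02, "ty": 0.003, "tz": 0.1, "turn": 0, "claw": -1},
    {"tx": -0.02, "ty": 0.003, "tz": 0.1, "turn": 0, "claw": -1},
    {"tx": -0.02, "ty": 0.003, "tz": 0.1, "turn": 0, "claw": -1}
  ]
}}

```text
time_s: 12.4
tool_pos: [549.2, 156.0, 38.8]
orientation: [-2.275, -2.166, 0.002]
force: [-0.1, -0.4, -1.6]
finger_gap: 0.175
grip_force: 59.3
```

```bash
python3 mv.py 640 157 39 -2.8; python3 look.py - 0 0
```

```text
pos [549.2 156.   38.8] yaw -2.8 gap 0.175 F [-0.1 -0.4 -1.6] grip 59.3 t 12.4 zax [-0.001 -0.    -1.   ]
tx ty tz [ 0.0183  0.3021 -0.001 ] turn -0.0001 dist 91.0
tip [541.  -8.   8.]
hook_tip [(array([341.2, 272.1]), 0.8)] [(array([293., 210., 345., 269.]), 0.6)]
ring [(array([342.5, 271.8]), 0.87), (array([272.9, 268.8]), 0.25)] [(array([327., 251., 361., 287.]), 0.93)]
tip px [[340.35690932 268.54717564]]
```

Call:
{"name": "send_rows", "arguments": {
  "commands": [
    {"tx": 0, "ty": 0.03, "tz": -0.01, "turn": 0, "claw": -1},
    {"tx": 0, "ty": 0.06, "tz": -0.01, "turn": 0, "claw": -1},
    {"tx": 0, "ty": 0.09, "tz": -0.01, "turn": 0, "claw": -1},
    {"tx": 0, "ty": 0.12, "tz": -0.01, "turn": 0, "claw": -1},
    {"tx": 0, "ty": 0.15, "tz": -0.01, "turn": 0, "claw": -1},
    {"tx": 0, "ty": 0.18, "tz": -0.01, "turn": 0, "claw": -1},
    {"tx": 0, "ty": 0.21, "tz": -0.01, "turn": 0, "claw": -1},
    {"tx": 0, "ty": 0.24, "tz": -0.01, "turn": 0, "claw": -1}
  ]
}}

```text
time_s: 13.32
tool_pos: [622.0, 152.5, 42.9]
orientation: [2.276, 2.166, 0.0]
force: [0.0, -0.7, -1.4]
finger_gap: 0.173
grip_force: 59.3
```

```bash
cat > st.py <<'E'
from tilt import *
import sys
GO,GY=np.array([547,103]),-1.622
A=np.array([[np.cos(GY),-np.sin(GY)],[np.sin(GY),np.cos(GY)]])
s=r.state();t=tip(np.radians(4),-12,s);print("tip guard",np.round((t[:2]-GO)@A),"z",round(t[2]),"F",np.round(s["force"],1),"t",s["time_s"],"tcp",np.round(s["tool_pos"],1),"gap",round(s["finger_gap"],3))
f=r.grab_frame("scene")
for n,z in(("ring",0),("nozzle_a",0),("hook_tip",t[2])):
    for x in r.place_of(n,"scene")[:3]: w=at_z(f,x["uv"],z); print(n,np.round(x["uv"]),round(x["confidence"],2),"world",np.round(w[:2]),"guard",np.round((w[:2]-GO)@A))
print([np.round(x["rect"]) for x in r.search_frame("ring","scene")[:1]])
if len(sys.argv)>1:
    x0,y0=map(int,sys.argv[2:4]);cv2.imwrite(sys.argv[1],cv2.convertScaleAbs(cv2.resize(f["img"][y0:y0+110,x0:x0+150],None,fx=5,fy=5,interpolation=cv2.INTER_CUBIC),alpha=1.4,beta=15))
E
python3 st.py
```

```text
tip guard [111.  73.] z 12 F [ 0.  -0.7 -1.4] t 13.3167 tcp [622.  152.5  42.9] gap 0.173
ring [358. 265.] 0.59 world [585. -17.] guard [118.  44.]
nozzle_a [273. 269.] 0.62 world [441.  77.] guard [  31. -104.]
nozzle_a [314. 247.] 0.42 world [551.  78.] guard [25.  6.]
[array([345., 242., 378., 274.])]
```

Call:
{"name": "send_rows", "arguments": {
  "commands": [
    {"tx": 0, "ty": 0.03, "tz": 0, "turn": 0, "claw": -1},
    {"tx": 0.01, "ty": 0.032, "tz": 0, "turn": 0, "claw": -1},
    {"tx": 0.03, "ty": 0.032, "tz": 0, "turn": 0, "claw": -1},
    {"tx": 0.055, "ty": 0.032, "tz": 0, "turn": 0, "claw": -1},
    {"tx": 0.08, "ty": 0.032, "tz": 0, "turn": 0, "claw": -1},
    {"tx": 0.105, "ty": 0.032, "tz": 0, "turn": 0, "claw": -1},
    {"tx": 0.13, "ty": 0.032, "tz": 0, "turn": 0, "claw": -1},
    {"tx": 0.14, "ty": 0.032, "tz": 0, "turn": 0, "claw": -1}
  ]
}}

```text
time_s: 14.23
tool_pos: [633.2, 195.8, 42.6]
orientation: [-2.274, -2.168, -0.001]
force: [0.1, -0.7, -2.0]
finger_gap: 0.177
grip_force: 59.2
```

```bash
python3 st.py pics/p8.png 290 190
```

```text
tip guard [67. 82.] z 12 F [ 0.1 -0.7 -2. ] t 14.2333 tcp [633.2 195.8  42.6] gap 0.177
ring [360. 253.] 0.7 world [615.   6.] guard [94. 73.]
nozzle_a [273. 265.] 0.64 world [446.  86.] guard [  22. -100.]
nozzle_a [317. 251.] 0.52 world [546.  63.] guard [40.  1.]
hook_tip [355. 244.] 0.81 world [616.  21.] guard [79. 73.]
[array([347., 233., 379., 265.])]
```

View pics/p8.png

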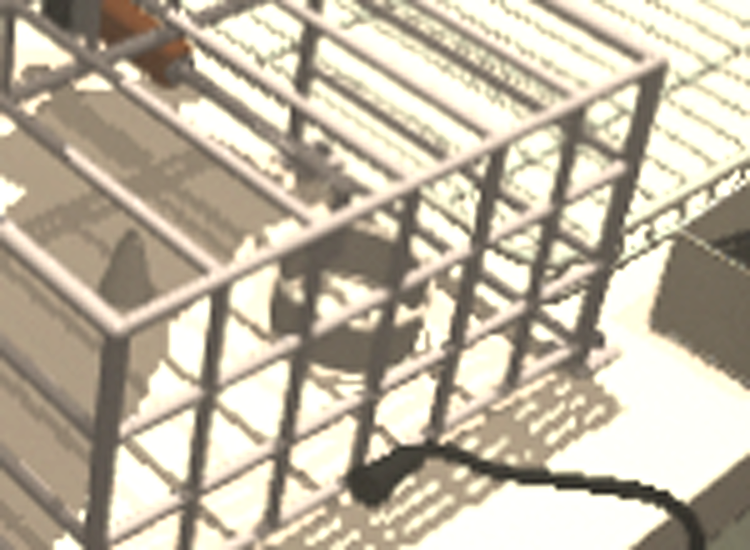

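The cutter is following the hook. It sits around (350,290) in the crop, or about (94,73) in the guard frame, well clear of the nozzle at (130,270). I'll keep pulling.

Call:
{"name": "send_rows", "arguments": {
  "commands": [
    {"tx": 0.025, "ty": 0, "tz": 0, "turn": 0, "claw": -1},
    {"tx": 0.05, "ty": 0, "tz": 0, "turn": 0, "claw": -1},
    {"tx": 0.075, "ty": 0, "tz": 0, "turn": 0, "claw": -1},
    {"tx": 0.1, "ty": 0, "tz": 0, "turn": 0, "claw": -1},
    {"tx": 0.125, "ty": 0, "tz": 0, "turn": 0, "claw": -1},
    {"tx": 0.15, "ty": 0, "tz": 0, "turn": 0, "claw": -1},
    {"tx": 0.175, "ty": 0, "tz": 0, "turn": 0, "claw": -1},
    {"tx": 0.2, "ty": 0, "tz": 0, "turn": 0, "claw": -1}
  ]
}}

```text
time_s: 15.15
tool_pos: [636.2, 254.9, 42.6]
orientation: [2.275, 2.166, -0.0]
force: [0.0, -0.5, -0.3]
finger_gap: 0.176
grip_force: 59.3
```

```bash
python3 st.py
```

```text
tip guard [ 8. 82.] z 12 F [ 0.  -0.5 -0.3] t 15.15 tcp [636.2 254.9  42.6] gap 0.176
ring [346. 239.] 0.91 world [626.  53.] guard [46. 82.]
nozzle_a [276. 271.] 0.61 world [443.  70.] guard [  39. -103.]
hook_tip [335. 229.] 0.88 world [621.  83.] guard [17. 75.]
[array([332., 221., 360., 251.])]
```

Call:
{"name": "send_rows", "arguments": {
  "commands": [
    {"tx": 0.03, "ty": 0, "tz": 0, "turn": 0, "claw": -1},
    {"tx": 0.06, "ty": 0, "tz": 0, "turn": 0, "claw": -1},
    {"tx": 0.09, "ty": 0, "tz": 0, "turn": 0, "claw": -1},
    {"tx": 0.12, "ty": 0, "tz": 0, "turn": 0, "claw": -1},
    {"tx": 0.15, "ty": 0, "tz": 0, "turn": 0, "claw": -1},
    {"tx": 0.18, "ty": 0, "tz": 0, "turn": 0, "claw": -1},
    {"tx": 0.2, "ty": -0.01, "tz": 0, "turn": 0, "claw": -1},
    {"tx": 0.22, "ty": -0.03, "tz": 0, "turn": 0, "claw": -1}
  ]
}}

```text
time_s: 16.07
tool_pos: [630.7, 321.3, 42.4]
orientation: [2.275, 2.166, 0.001]
force: [0.6, -0.1, -1.3]
finger_gap: 0.176
grip_force: 59.2
```

```bash
python3 st.py
```

```text
tip guard [-58.  73.] z 12 F [ 0.6 -0.1 -1.3] t 16.0667 tcp [630.7 321.3  42.4] gap 0.176
ring [324. 224.] 0.91 world [626. 120.] guard [-21.  78.]
nozzle_a [313. 247.] 0.56 world [551.  78.] guard [24.  5.]
nozzle_a [272. 269.] 0.44 world [439.  78.] guard [  31. -106.]
hook_tip [312. 215.] 0.62 world [615. 152.] guard [-52.  65.]
[array([310., 207., 341., 234.])]
```

```bash
python3 - <<'E'
from h import *
f=r.grab_frame("top");print(at_z(f,[217.6,125],18),at_z(f,[203,131],5))
E
python3 mv.py 585 345 43 -2.8; python3 mv.py 565 368 43 -2.8
```

```text
[659.43928658 338.70060759  18.        ] [646.44644485 378.15188722   5.        ]
pos [630.5 319.9  42.7] yaw -2.8 gap 0.176 F [-0.2 -0.3 -1.7] grip 59.3 t 16.37 zax [ 0. -0. -1.]
tx ty tz [ 0.0759 -0.1557 -0.0009] turn -0.0001 dist 52.0
pos [630.5 319.9  42.7] yaw -2.8 gap 0.176 F [-0.2 -0.3 -1.7] grip 59.3 t 16.37 zax [ 0. -0. -1.]
tx ty tz [ 0.1492 -0.2261 -0.0009] turn -0.0001 dist 81.0
```

Call:
{"name": "send_rows", "arguments": {
  "commands": [
    {"tx": 0.015, "ty": -0.03, "tz": 0, "turn": 0, "claw": -1},
    {"tx": 0.03, "ty": -0.06, "tz": 0, "turn": 0, "claw": -1},
    {"tx": 0.045, "ty": -0.09, "tz": 0, "turn": 0, "claw": -1},
    {"tx": 0.06, "ty": -0.12, "tz": 0, "turn": 0, "claw": -1},
    {"tx": 0.08, "ty": -0.15, "tz": 0, "turn": 0, "claw": -1},
    {"tx": 0.1, "ty": -0.175, "tz": 0, "turn": 0, "claw": -1},
    {"tx": 0.13, "ty": -0.2, "tz": 0, "turn": 0, "claw": -1},
    {"tx": 0.16, "ty": -0.22, "tz": 0, "turn": 0, "claw": -1}
  ]
}}

```text
time_s: 17.03
tool_pos: [565.9, 372.6, 42.8]
orientation: [-2.275, -2.166, -0.0]
force: [0.0, 0.2, -1.1]
finger_gap: 0.17
grip_force: 59.2
```

```bash
python3 st.py
```

```text
tip guard [-106.    6.] z 12 F [ 0.   0.2 -1.1] t 17.0333 tcp [565.9 372.6  42.8] gap 0.17
ring [289. 218.] 0.6 world [576. 187.] guard [-85.  24.]
nozzle_a [312. 247.] 0.57 world [549.  79.] guard [23.  4.]
nozzle_a [273. 271.] 0.42 world [438.  73.] guard [  36. -108.]
hook_tip [276. 215.] 0.87 world [548. 201.] guard [-97.  -4.]
hook_tip [224. 171.] 0.32 world [564. 443.] guard [-341.   -0.]
hook_tip [191. 245.] 0.2 world [340. 226.] guard [-112. -213.]
[array([277., 201., 306., 233.])]
```

```bash
python3 mv.py 348.6 254.4 215 3.7
```

```text
pos [567.1 371.6  42.6] yaw -2.8 gap 0.176 F [ 0.2  0.1 -1.7] grip 59.2 t 17.28 zax [ 0. -0. -1.]
tx ty tz [-0.4261 -0.7082 -0.575 ] turn -0.0181 dist 302.0
```

Call:
{"name": "send_rows", "arguments": {
  "commands": [
    {"tx": 0, "ty": 0, "tz": -0.1, "turn": 0, "claw": -1},
    {"tx": 0, "ty": 0, "tz": -0.22, "turn": 0, "claw": -1},
    {"tx": 0, "ty": 0, "tz": -0.34, "turn": 0, "claw": -1},
    {"tx": -0.05, "ty": -0.1, "tz": -0.42, "turn": -0.005, "claw": -1},
    {"tx": -0.12, "ty": -0.2, "tz": -0.5, "turn": -0.01, "claw": -1},
    {"tx": -0.18, "ty": -0.3, "tz": -0.55, "turn": -0.018, "claw": -1},
    {"tx": -0.24, "ty": -0.4, "tz": -0.575, "turn": -0.018, "claw": -1},
    {"tx": -0.3, "ty": -0.5, "tz": -0.575, "turn": -0.018, "claw": -1}
  ]
}}

```text
time_s: 17.95
tool_pos: [413.0, 288.4, 217.7]
orientation: [2.15, 2.289, 0.008]
force: [-0.6, 0.4, -1.3]
finger_gap: 0.174
grip_force: 59.3
```

```bash
python3 mv.py 348.6 254.4 200 3.7; python3 - <<'E'
from tilt import *
s=r.state();ob={}
for c in("scene","top"):
    f=r.grab_frame(c)
    ob[c]=(f,[(np.round(x["uv"],1),round(x["confidence"],2)) for x in r.place_of("hook_tip",c)[:2]]); print(c,ob[c][1])
    for t in(-3,3,8): print(t,np.round(proj(f,tip(np.radians(t),-12,s))[0],1))
    print("ring",[(np.round(at_z(f,x["uv"],0)[:2]),round(x["confidence"],2)) for x in r.place_of("ring",c)[:2]])
E
```

```text
pos [413.  288.4 217.7] yaw 3.6 gap 0.174 F [-0.6  0.4 -1.3] grip 59.3 t 17.95 zax [ 0.004  0.003 -1.   ]
tx ty tz [-0.0999 -0.2217  0.0576] turn -0.0004 dist 75.0
scene [(array([251.5, 183.7]), 0.78), (array([206.5, 180.4]), 0.72)]
-3 [252.9 172.1]
3 [251.5 179.8]
8 [249.9 185.5]
ring [(array([572., 183.]), 0.59)]
top [(array([304.9, 210.4]), 0.48)]
-3 [310.4 207.4]
3 [307.5 208.5]
8 [304.6 209.4]
ring [(array([571., 189.]), 0.69)]
```

Call:
{"name": "send_rows", "arguments": {
  "commands": [
    {"tx": -0.04, "ty": -0.09, "tz": 0, "turn": 0, "claw": -1},
    {"tx": -0.07, "ty": -0.16, "tz": 0, "turn": 0, "claw": -1},
    {"tx": -0.1, "ty": -0.222, "tz": 0, "turn": 0, "claw": -1},
    {"tx": -0.1, "ty": -0.222, "tz": 0.06, "turn": 0, "claw": -1},
    {"tx": -0.1, "ty": -0.222, "tz": 0.12, "turn": 0, "claw": -1},
    {"tx": -0.1, "ty": -0.222, "tz": 0.15, "turn": 0, "claw": -1},
    {"tx": -0.1, "ty": -0.222, "tz": 0.15, "turn": 0, "claw": -1},
    {"tx": -0.1, "ty": -0.222, "tz": 0.15, "turn": 0, "claw": -1}
  ]
}}

```text
time_s: 18.92
tool_pos: [348.8, 255.0, 169.9]
orientation: [-2.15, -2.291, 0.002]
force: [0.7, 0.5, -0.8]
finger_gap: 0.176
grip_force: 59.3
```

```bash
python3 mv.py 348.6 254.4 136 3.7
```

```text
pos [348.8 255.  169.9] yaw 3.6 gap 0.176 F [ 0.7  0.5 -0.8] grip 59.3 t 18.92 zax [-0.001 -0.001 -1.   ]
tx ty tz [-0.002  -0.0007  0.1129] turn -0.0002 dist 34.0
```

Call:
{"name": "send_rows", "arguments": {
  "commands": [
    {"tx": 0, "ty": 0, "tz": 0.03, "turn": 0, "claw": -1},
    {"tx": 0, "ty": 0, "tz": 0.05, "turn": 0, "claw": -1},
    {"tx": 0, "ty": 0, "tz": 0.06, "turn": 0, "claw": -1},
    {"tx": 0, "ty": 0, "tz": 0.07, "turn": 0, "claw": -1},
    {"tx": 0, "ty": 0, "tz": 0.075, "turn": 0, "claw": -1},
    {"tx": 0, "ty": 0, "tz": 0.08, "turn": 0, "claw": -1},
    {"tx": 0, "ty": 0, "tz": 0.085, "turn": 0, "claw": -1},
    {"tx": 0, "ty": 0, "tz": 0.09, "turn": 0, "claw": -1}
  ]
}}

```text
time_s: 19.58
tool_pos: [349.5, 254.0, 145.3]
orientation: [2.148, 2.287, 0.003]
force: [-2.2, -9.0, 14.7]
finger_gap: 0.173
grip_force: 64.8
```

```bash
python3 mv.py 348.6 254.4 136 3.7;python3 tilt.py
```

```text
pos [349.5 254.  145.3] yaw 3.6 gap 0.173 F [-2.2 -9.  14.7] grip 64.8 t 19.58 zax [ 0.004 -0.001 -1.   ]
tx ty tz [ 0.0017 -0.0031  0.031 ] turn -0.0003 dist 9.0
scene [232. 247.] 0.71 tilt [14.57895239] res [-2.2 -1.2] tip [359. 102.  85.]
top [308. 240.] 0.68 tilt [18.83179449] res [0.1 0.8] tip [359. 108.  74.]
```

Call:
{"name": "send_rows", "arguments": {
  "commands": [
    {"tx": 0, "ty": 0, "tz": 0.008, "turn": 0, "claw": -1},
    {"tx": 0, "ty": 0, "tz": 0.016, "turn": 0, "claw": -1},
    {"tx": 0, "ty": 0, "tz": 0.022, "turn": 0, "claw": -1},
    {"tx": 0, "ty": 0, "tz": 0.028, "turn": 0, "claw": -1},
    {"tx": 0, "ty": 0, "tz": 0.033, "turn": 0, "claw": -1},
    {"tx": 0, "ty": 0, "tz": 0.038, "turn": 0, "claw": -1},
    {"tx": 0, "ty": 0, "tz": 0.04, "turn": 0, "claw": -1},
    {"tx": 0, "ty": 0, "tz": 0.04, "turn": 0, "claw": -1}
  ]
}}

```text
time_s: 20.45
tool_pos: [349.7, 254.2, 134.2]
orientation: [2.148, 2.288, 0.005]
force: [-2.9, -9.0, 19.9]
finger_gap: 0.176
grip_force: 72.6
```

```bash
python3 mv.py 348.6 254.4 134.8 3.7;python3 tilt.py
```

```text
pos [349.7 254.2 134.2] yaw 3.6 gap 0.176 F [-2.9 -9.  19.9] grip 72.6 t 20.45 zax [ 0.005  0.    -1.   ]
tx ty tz [ 0.0008 -0.0036 -0.002 ] turn -0.0003 dist 1.0
scene [221. 260.] 0.96 tilt [32.91351633] res [-0.4 -1.1] tip [357. 135.  30.]
```

Tilt is back to 33°. I'll release it.

Call:
{"name": "send_rows", "arguments": {
  "commands": [
    {"tx": 0, "ty": 0, "tz": 0, "turn": 0, "claw": -0.4},
    {"tx": 0, "ty": 0, "tz": 0, "turn": 0, "claw": -0.2},
    {"tx": 0, "ty": 0, "tz": 0, "turn": 0, "claw": 0.3},
    {"tx": 0, "ty": 0, "tz": 0, "turn": 0, "claw": 1},
    {"tx": 0, "ty": 0, "tz": 0, "turn": 0, "claw": 1},
    {"tx": 0, "ty": 0, "tz": 0, "turn": 0, "claw": 1},
    {"tx": 0, "ty": 0, "tz": 0, "turn": 0, "claw": 1},
    {"tx": 0, "ty": 0, "tz": -0.02, "turn": 0, "claw": 1}
  ]
}}

```text
time_s: 21.32
tool_pos: [347.4, 254.3, 136.2]
orientation: [-2.149, -2.291, 0.004]
force: [-0.1, 0.5, -0.0]
finger_gap: 1.001
grip_force: 0.0
```

```bash
python3 mv.py 573 187 220 90;python3 - <<'E'
from h import *
f=r.grab_frame("scene")
for n,z in(("hook_tip",26),("hook_rod",142)): print(n,[(np.round(x["uv"],1),round(x["confidence"],2),np.round(at_z(f,x["uv"],z))) for x in r.place_of(n,"scene")[:2]],[np.round(x["rect"]) for x in r.search_frame(n,"scene")[:1]])
E
```

```text
pos [347.4 254.3 136.2] yaw 3.7 gap 1.001 F [-0.1  0.5 -0. ] grip 0.0 t 21.32 zax [-0.002 -0.002 -1.   ]
tx ty tz [-0.2722  0.7356 -0.2808] turn -0.2398 dist 250.0
hook_tip [(array([221.9, 261.1]), 0.78, array([357., 132.,  26.]))] [array([169., 165., 226., 262.])]
hook_rod [(array([185. , 187.6]), 0.84, array([348., 241., 142.]))] [array([170., 166., 228., 262.])]
```

Call:
{"name": "send_rows", "arguments": {
  "commands": [
    {"tx": 0, "ty": 0, "tz": -0.12, "turn": 0, "claw": 1},
    {"tx": 0, "ty": 0, "tz": -0.24, "turn": 0, "claw": 1},
    {"tx": -0.04, "ty": 0.1, "tz": -0.3, "turn": -0.02, "claw": 1},
    {"tx": -0.08, "ty": 0.22, "tz": -0.28, "turn": -0.04, "claw": 1},
    {"tx": -0.13, "ty": 0.35, "tz": -0.28, "turn": -0.06, "claw": 1},
    {"tx": -0.18, "ty": 0.48, "tz": -0.28, "turn": -0.08, "claw": 1},
    {"tx": -0.23, "ty": 0.61, "tz": -0.28, "turn": -0.1, "claw": 1},
    {"tx": -0.272, "ty": 0.735, "tz": -0.28, "turn": -0.12, "claw": 1}
  ]
}}

```text
time_s: 22.23
tool_pos: [575.1, 186.3, 221.0]
orientation: [1.155, 2.922, -0.0]
force: [0.6, 1.1, 0.9]
finger_gap: 0.994
grip_force: 0.0
```

```bash
cat > rg.py <<'E'
from h import *
for c in("scene","top"):
    f=r.grab_frame(c)
    for x in r.place_of("ring",c)[:2]: print(c,np.round(x["uv"]),round(x["confidence"],2),np.round(at_z(f,x["uv"],0)[:2]))
    for x in r.search_frame("ring",c)[:2]:
        a=x["rect"];m=[(a[0]+a[2])/2,(a[1]+a[3])/2];print("  rect",np.round(a),round(x["confidence"],2),"mid@14",np.round(at_z(f,m,14)[:2]))
E
python3 rg.py;python3 mv.py 573 187 90 90
```

```text
scene [289. 216.] 0.63 [581. 192.]
  rect [277. 202. 303. 231.] 0.93 mid@14 [569. 175.]
  rect [154. 157. 260. 207.] 0.51 mid@14 [493. 420.]
top [274. 161.] 0.73 [569. 190.]
  rect [264. 147. 283. 150.] 0.73 mid@14 [600. 191.]
pos [572.4 187.6 220.9] yaw 46.5 gap 1.001 F [-0.5 -0.3  0.7] grip 0.0 t 22.53 zax [-0.001 -0.    -1.   ]
tx ty tz [-3.100e-03  3.000e-04  4.363e-01] turn -0.1208 dist 131.0
```

```bash
python3 - <<'E'
from ov import *
from scipy.optimize import least_squares
f=r.grab_frame("scene")
def bb(p,z1=28):
    q=np.r_[proj(f,circ(p[0],p[1],33.5,0)),proj(f,circ(p[0],p[1],33.5,z1))];return np.r_[q.min(0),q.max(0)]
for rc in([277,201,306,233],[277,202,303,231]):
    s=least_squares(lambda p:bb(p)-rc,[572,185]);print(np.round(s.x),np.round(s.fun,1))
# control: ring seen in the cage at the start
img=cv2.cvtColor(f["img"],cv2.COLOR_BGR2GRAY)[195:240,268:315]
# dark-edge mask fit
g=cv2.GaussianBlur(img.astype(np.float32),(3,3),0)
best=[]
gx=cv2.magnitude(cv2.Sobel(g,cv2.CV_32F,1,0),cv2.Sobel(g,cv2.CV_32F,0,1))
for x in range(552,596,2):
    for y in range(165,209,2):
        v=0
        for rad,z in((33.5,28),(30,28)):
            q=proj(f,circ(x,y,rad,z))-[268,195]; v+=cv2.remap(gx,q[:,0].astype(np.float32),q[:,1].astype(np.float32),1).mean()
        best.append((v,x,y))
print(sorted(best)[-6:])
t=r.grab_frame("top");g=cv2.GaussianBlur(cv2.cvtColor(t["img"],cv2.COLOR_BGR2GRAY).astype(np.float32),(3,3),0);gx=cv2.magnitude(cv2.Sobel(g,cv2.CV_32F,1,0),cv2.Sobel(g,cv2.CV_32F,0,1))
E
python3 mv.py 572 184 90 90
```

```text
[570. 173.] [-0.5  2.5  0.5 -2.2]
[569. 177.] [-2.   0.8  1.9 -0.9]
[(np.float32(382.1978), 570, 187), (np.float32(384.53885), 568, 185), (np.float32(397.36264), 572, 183), (np.float32(399.0791), 572, 185), (np.float32(400.18692), 570, 183), (np.float32(401.14362), 570, 185)]
pos [572.3 188.  221.9] yaw 46.6 gap 0.998 F [-0.8 -0.1  0.4] grip 0.0 t 22.63 zax [ 0.  0. -1.]
tx ty tz [-0.0084 -0.0106  0.4395] turn -0.1206 dist 132.0
```

Call:
{"name": "send_rows", "arguments": {
  "commands": [
    {"tx": -0.005, "ty": -0.013, "tz": 0.05, "turn": -0.02, "claw": 1},
    {"tx": -0.005, "ty": -0.013, "tz": 0.12, "turn": -0.04, "claw": 1},
    {"tx": -0.005, "ty": -0.013, "tz": 0.2, "turn": -0.06, "claw": 1},
    {"tx": -0.005, "ty": -0.013, "tz": 0.28, "turn": -0.08, "claw": 1},
    {"tx": -0.005, "ty": -0.013, "tz": 0.35, "turn": -0.1, "claw": 1},
    {"tx": -0.005, "ty": -0.013, "tz": 0.43, "turn": -0.121, "claw": 1},
    {"tx": -0.005, "ty": -0.013, "tz": 0.49, "turn": -0.121, "claw": 1},
    {"tx": -0.005, "ty": -0.013, "tz": 0.49, "turn": -0.121, "claw": 1}
  ]
}}

```text
time_s: 23.3
tool_pos: [567.9, 183.4, 70.9]
orientation: [0.005, -3.135, 0.003]
force: [-0.5, -0.2, -0.2]
finger_gap: 0.997
grip_force: 0.0
```

```bash
python3 mv.py 570.5 184.5 -2 90; python3 - <<'E'
from ov import *
f=r.grab_frame("scene");s=r.state();M=R.from_rotvec(s["orientation"]).as_matrix();p=np.array(s["tool_pos"])
L=[(circ(570.5,184.5,33.5,28),(0,0,255)),(circ(570.5,184.5,33.5,0),(255,0,0)),(np.array([p+M@[0,-42,0],p+M@[0,42,0]]),(0,255,0))]
cv2.imwrite("pics/p9.png",draw(f,(240,140,360,240),6,L))
E
```

```text
pos [567.9 183.4  70.9] yaw 90.2 gap 0.997 F [-0.5 -0.2 -0.2] grip 0.0 t 23.3 zax [-0.007 -0.002 -1.   ]
tx ty tz [-0.0104  0.0043  0.2429] turn 0.0005 dist 73.0
```

View pics/p9.png

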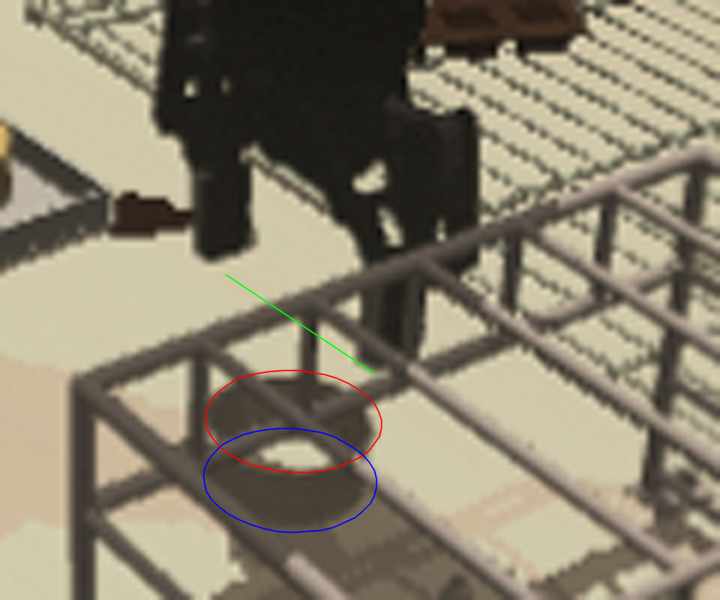

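The red and blue overlay fits the cutter, centred at (292,450), and the fingers straddle it. I'll descend and grip.

Call:
{"name": "send_rows", "arguments": {
  "commands": [
    {"tx": -0.005, "ty": 0, "tz": 0.08, "turn": 0, "claw": 1},
    {"tx": -0.005, "ty": 0, "tz": 0.15, "turn": 0, "claw": 1},
    {"tx": -0.005, "ty": 0, "tz": 0.2, "turn": 0, "claw": 1},
    {"tx": -0.005, "ty": 0, "tz": 0.235, "turn": 0, "claw": 1},
    {"tx": -0.005, "ty": 0, "tz": 0.24, "turn": 0, "claw": 1},
    {"tx": -0.005, "ty": 0, "tz": 0.24, "turn": 0, "claw": 1},
    {"tx": -0.005, "ty": 0, "tz": 0.24, "turn": 0, "claw": -1},
    {"tx": -0.005, "ty": 0, "tz": 0.24, "turn": 0, "claw": -1}
  ]
}}

```text
time_s: 24.02
tool_pos: [574.7, 184.2, 4.3]
orientation: [-0.003, 3.138, 0.002]
force: [-9.5, -2.7, 25.6]
finger_gap: 0.757
grip_force: 60.3
```

Call:
{"name": "send_rows", "arguments": {
  "commands": [
    {"tx": 0, "ty": 0, "tz": 0, "turn": 0, "claw": -1},
    {"tx": 0, "ty": 0, "tz": 0, "turn": 0, "claw": -1},
    {"tx": 0, "ty": 0, "tz": 0, "turn": 0, "claw": -1},
    {"tx": 0, "ty": 0, "tz": 0, "turn": 0, "claw": -1},
    {"tx": 0, "ty": 0, "tz": 0, "turn": 0, "claw": -1},
    {"tx": 0, "ty": 0, "tz": -0.03, "turn": 0, "claw": -1},
    {"tx": 0, "ty": 0, "tz": -0.07, "turn": 0, "claw": -1},
    {"tx": 0, "ty": 0, "tz": -0.1, "turn": 0, "claw": -1}
  ]
}}

```text
time_s: 24.68
tool_pos: [573.9, 183.7, 33.9]
orientation: [-0.003, 3.14, 0.001]
force: [-0.2, 0.1, -0.3]
finger_gap: 0.749
grip_force: 65.9
```

```bash
python3 mv.py 460 453 90 91; python3 rg.py
```

```text
pos [573.9 183.7  33.9] yaw 90.1 gap 0.749 F [-0.2  0.1 -0.3] grip 65.9 t 24.68 zax [ 0.002  0.    -1.   ]
tx ty tz [ 0.3781  0.8983 -0.1871] turn -0.0025 dist 298.0
scene [291. 210.] 0.58 [600. 206.]
  rect [278. 197. 298. 219.] 0.5 mid@14 [586. 204.]
  rect [164. 174. 222. 268.] 0.32 mid@14 [383. 292.]
top [278. 159.] 0.6 [574. 180.]
  rect [231. 236. 306. 248.] 0.61 mid@14 [358. 201.]
```

Call:
{"name": "send_rows", "arguments": {
  "commands": [
    {"tx": 0, "ty": 0, "tz": -0.1, "turn": 0, "claw": -1},
    {"tx": 0.05, "ty": 0.12, "tz": -0.18, "turn": 0, "claw": -1},
    {"tx": 0.1, "ty": 0.24, "tz": -0.187, "turn": 0, "claw": -1},
    {"tx": 0.15, "ty": 0.36, "tz": -0.187, "turn": 0, "claw": -1},
    {"tx": 0.2, "ty": 0.48, "tz": -0.187, "turn": 0, "claw": -1},
    {"tx": 0.26, "ty": 0.6, "tz": -0.187, "turn": 0, "claw": -1},
    {"tx": 0.31, "ty": 0.72, "tz": -0.187, "turn": 0, "claw": -1},
    {"tx": 0.36, "ty": 0.83, "tz": -0.187, "turn": 0, "claw": -1}
  ]
}}

```text
time_s: 25.65
tool_pos: [463.3, 434.0, 87.3]
orientation: [0.004, -3.141, 0.001]
force: [0.6, -0.3, -0.7]
finger_gap: 0.749
grip_force: 66.3
```

```bash
python3 mv.py 458 453 30 91; python3 - <<'E'
from h import *
for c in("scene","top"):
    f=r.grab_frame(c)
    for n in("tray","tape","ring"): print(c,n,[(np.round(at_z(f,x["uv"],60 if n=="ring" else 0)[:2]),round(x["confidence"],2)) for x in r.place_of(n,c)[:2]])
E
```

```text
pos [463.3 434.   87.3] yaw 90.1 gap 0.749 F [ 0.6 -0.3 -0.7] grip 66.3 t 25.65 zax [-0.001 -0.001 -1.   ]
tx ty tz [0.0173 0.0636 0.191 ] turn -0.0024 dist 61.0
scene tray [(array([510., 445.]), 0.81), (array([527., 562.]), 0.52)]
scene tape [(array([587., 476.]), 0.7)]
scene ring [(array([480., 455.]), 0.55), (array([313., 172.]), 0.46)]
top tray [(array([517., 451.]), 0.63)]
top tape [(array([574., 464.]), 0.81)]
top ring []
```

Tray position confirmed. Lower to just above the floor.

Call:
{"name": "send_rows", "arguments": {
  "commands": [
    {"tx": 0.017, "ty": 0.063, "tz": 0, "turn": 0, "claw": -1},
    {"tx": 0.017, "ty": 0.063, "tz": 0.06, "turn": 0, "claw": -1},
    {"tx": 0.017, "ty": 0.063, "tz": 0.13, "turn": 0, "claw": -1},
    {"tx": 0.017, "ty": 0.063, "tz": 0.19, "turn": 0, "claw": -1},
    {"tx": 0.017, "ty": 0.063, "tz": 0.22, "turn": 0, "claw": -1},
    {"tx": 0.017, "ty": 0.063, "tz": 0.24, "turn": 0, "claw": -1},
    {"tx": 0.017, "ty": 0.063, "tz": 0.255, "turn": 0, "claw": -1},
    {"tx": 0.017, "ty": 0.063, "tz": 0.262, "turn": 0, "claw": -1}
  ]
}}

```text
time_s: 26.72
tool_pos: [460.4, 450.9, 9.7]
orientation: [-0.001, 3.141, 0.0]
force: [-0.6, 0.3, -0.2]
finger_gap: 0.747
grip_force: 66.4
```

```bash
python3 mv.py 458 453 6 91
```

```text
pos [460.4 450.9   9.7] yaw 90.0 gap 0.747 F [-0.6  0.3 -0.2] grip 66.4 t 26.72 zax [ 0.  0. -1.]
tx ty tz [0.008  0.0069 0.0123] turn -0.0027 dist 5.0
```

Go a few mm lower slowly, then open.

Call:
{"name": "send_rows", "arguments": {
  "commands": [
    {"tx": 0, "ty": 0, "tz": 0.005, "turn": 0, "claw": -1},
    {"tx": 0, "ty": 0, "tz": 0.01, "turn": 0, "claw": -1},
    {"tx": 0, "ty": 0, "tz": 0.013, "turn": 0, "claw": -1},
    {"tx": 0, "ty": 0, "tz": 0.016, "turn": 0, "claw": -1},
    {"tx": 0, "ty": 0, "tz": 0.018, "turn": 0, "claw": -1},
    {"tx": 0, "ty": 0, "tz": 0.018, "turn": 0, "claw": -1},
    {"tx": 0, "ty": 0, "tz": 0.018, "turn": 0, "claw": -1},
    {"tx": 0, "ty": 0, "tz": 0.018, "turn": 0, "claw": -1}
  ]
}}

```text
time_s: 27.38
tool_pos: [460.6, 451.7, 7.8]
orientation: [-0.003, 3.139, 0.003]
force: [-2.7, -3.8, 10.8]
finger_gap: 0.75
grip_force: 67.6
```

```bash
python3 mv.py 458 453 6 91
```

```text
pos [460.6 451.7   7.8] yaw 90.1 gap 0.75 F [-2.7 -3.8 10.8] grip 67.6 t 27.38 zax [ 0.003  0.002 -1.   ]
tx ty tz [0.0088 0.0042 0.006 ] turn -0.0025 dist 3.0
```

Contact at 10.8 N, so it's on the floor. Release and rise.

Call:
{"name": "send_rows", "arguments": {
  "commands": [
    {"tx": 0, "ty": 0, "tz": -0.008, "turn": 0, "claw": 0.6},
    {"tx": 0, "ty": 0, "tz": -0.008, "turn": 0, "claw": 0.8},
    {"tx": 0, "ty": 0, "tz": -0.008, "turn": 0, "claw": 1},
    {"tx": 0, "ty": 0, "tz": -0.008, "turn": 0, "claw": 1},
    {"tx": 0, "ty": 0, "tz": -0.008, "turn": 0, "claw": 1},
    {"tx": 0, "ty": 0, "tz": -0.008, "turn": 0, "claw": 1},
    {"tx": 0, "ty": 0, "tz": -0.1, "turn": 0, "claw": 1},
    {"tx": 0, "ty": 0, "tz": -0.2, "turn": 0, "claw": 1}
  ]
}}

```text
time_s: 28.05
tool_pos: [457.8, 449.3, 61.4]
orientation: [0.003, -3.136, 0.008]
force: [0.2, 0.4, 0.1]
finger_gap: 1.001
grip_force: 0.0
```

Call:
{"name": "send_rows", "arguments": {
  "commands": [
    {"tx": 0, "ty": 0, "tz": -0.15, "turn": 0, "claw": 1},
    {"tx": 0, "ty": 0, "tz": -0.3, "turn": 0, "claw": 1},
    {"tx": 0.15, "ty": 0, "tz": -0.45, "turn": 0, "claw": 1},
    {"tx": 0.3, "ty": 0, "tz": -0.5, "turn": 0, "claw": 1},
    {"tx": 0.45, "ty": 0, "tz": -0.5, "turn": 0, "claw": 1},
    {"tx": 0.6, "ty": 0, "tz": -0.5, "turn": 0, "claw": 1},
    {"tx": 0.7, "ty": 0, "tz": -0.5, "turn": 0, "claw": 1},
    {"tx": 0.7, "ty": 0, "tz": -0.5, "turn": 0, "claw": 1}
  ]
}}

```text
time_s: 28.72
tool_pos: [246.1, 450.4, 214.8]
orientation: [0.006, -3.14, -0.001]
force: [-0.2, 0.0, -0.5]
finger_gap: 0.999
grip_force: 0.0
```

```bash
python3 mv.py 458 453 6 91|head -1; python3 - <<'E'
from ov import *
from scipy.optimize import least_squares
F={c:r.grab_frame(c) for c in("scene","top")}
for c,f in F.items():
    for n,z in(("ring",3),("tray",0),("tape",3),("hook_tip",26),("hook_rod",142),("nozzle_a",0)): print(c,n,[(np.round(x["uv"],1),np.round(at_z(f,x["uv"],z)[:2]),round(x["confidence"],2)) for x in r.place_of(n,c)[:2]])
    print([np.round(x["rect"]) for x in r.search_frame("ring",c)[:1]])
    g=cv2.GaussianBlur(cv2.cvtColor(f["img"],cv2.COLOR_BGR2GRAY).astype(np.float32),(3,3),0);G=cv2.magnitude(cv2.Sobel(g,cv2.CV_32F,1,0),cv2.Sobel(g,cv2.CV_32F,0,1));b=[]
    for x in range(430,490,2):
        for y in range(425,485,2):
            for z in(25,31,37):
                q=proj(f,circ(x,y,33,z)).astype(np.float32);b.append((round(float(cv2.remap(G,q[:,0],q[:,1],1).mean())),x,y,z))
    print("fit",sorted(b)[-4:])
a=cv2.resize(F["scene"]["img"][140:290,140:350],None,fx=2.8,fy=2.8,interpolation=cv2.INTER_CUBIC);b=cv2.resize(F["top"]["img"][125:235,130:210],None,fx=2.5,fy=2.5,interpolation=cv2.INTER_CUBIC)
Z=np.zeros((420,795,3),np.uint8);Z[:a.shape[0],:a.shape[1]]=a;Z[:b.shape[0],590:590+b.shape[1]]=b;cv2.imwrite("pics/p10.png",Z)
E
```

```text
pos [246.1 450.4 214.8] yaw 90.2 gap 0.999 F [-0.2  0.  -0.5] grip 0.0 t 28.72 zax [-0.001  0.    -1.   ]
scene ring [(array([192.6, 187.6]), array([458., 433.]), 0.62)]
scene tray [(array([207.5, 179.9]), array([512., 448.]), 0.6)]
scene tape [(array([224.9, 169.7]), array([577., 462.]), 0.83)]
scene hook_tip [(array([217.3, 263.6]), array([346., 131.]), 0.58)]
scene hook_rod [(array([183.6, 188.1]), array([345., 241.]), 0.71)]
scene nozzle_a [(array([274. , 266.5]), array([446.,  81.]), 0.54), (array([314.4, 247.2]), array([551.,  75.]), 0.48)]
[array([184., 169., 204., 195.])]
fit [(167, 488, 463, 37), (167, 488, 467, 37), (170, 486, 465, 37), (170, 488, 465, 37)]
top ring [(array([314.9, 210.1]), array([442.,  83.]), 0.29)]
top tray [(array([171.9, 179.5]), array([515., 455.]), 0.89)]
top tape [(array([165.2, 157.2]), array([574., 475.]), 0.93), (array([288.1, 240.2]), array([363., 151.]), 0.16)]
top hook_tip [(array([289.4, 240.8]), array([361., 149.]), 0.85)]
top hook_rod [(array([250.7, 240. ]), array([356., 244.]), 0.67)]
top nozzle_a [(array([317.1, 207.9]), array([448.,  77.]), 0.53), (array([313.4, 168.8]), array([551.,  86.]), 0.51)]
[array([157., 188., 185., 212.])]
fit [(121, 456, 449, 37), (122, 456, 451, 31), (122, 458, 453, 25), (123, 458, 451, 25)]
```

View pics/p10.png

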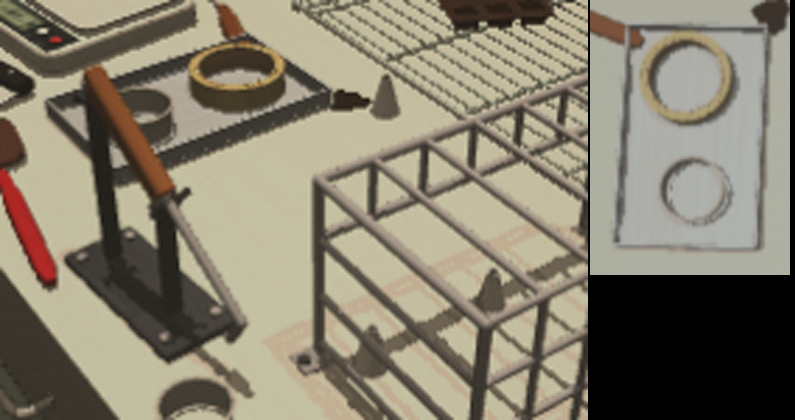

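The final picture shows the cutter flat in the free end of the tray, at (697,190) in the top crop. The rod is on its rest, (95,70)–(240,330), and the nozzles, at (372,350) and (492,290), and the tape are undisturbed. Handing in.

```bash
python3 -c "
from station import r
print(r.sign_off())"
```

```text
the job is handed in; nothing more can be done
None
```

I hooked the larger ring cutter out past the nozzles, set the rod back on its rest at about 33°, and placed the cutter flat in the tray beside the tape; I handed the job in at about 29 s, but no verdict came back.

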